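Raise the sample warmer's thermostat by four clicks and lock it

ROBOT

A 6-joint arm with a two-finger parallel gripper is mounted at the origin on a cart in front of the work surface, level with it; the furniture and walls round the work are solid. World frame = base frame: x ahead of the robot, y to its left, z up, the work surface at z = 0. Lengths are in m, angles in rad, forces in N, time in s.
With the tool pointing down it reaches from about 0.375 to 0.9 m from the base axis. Payload 3.1 kg.
Tool frame: the origin (TCP) lies at the very end of the fingers, on their centre line; the grasp point (between the pads) lies 19 mm behind it (robot.hold_point_z is the z of the grasp point in the tool frame, in m); z points along the fingers, y is the direction in which the jaws open and shut (so a half turn about z gives the same grasp; the last joint's range is limited). The gripper opens to 87 mm and grips with 3 to 60 N. Pads are 19 mm wide; open, the fingers measure 117 mm over their backs; the gripper's body (75 mm by 190 mm) begins 51 mm behind the grasp point.
Start: joints at [-1.466, 0.527, 1.433, -0, 1.181, -0.178], TCP at [0.175, -0.6, 0.223] pointing down, gripper open.
Joint ranges: [-3.08, 3.08], [-0.75, 2.2], [0.22, 2.44], [-1.43, 4.57], [0, 2.65], [-2.85, 2.85]. Speed limits (rad/s): [2.79, 2.79, 3.14, 3.14, 3.14, 3.14].

INTERFACE

Orientations are given as a unit quaternion [x, y, z, w].
In Python, from rig import robot, viewer, spotter gives the robot as it stands.
- The arm moves only by the shell command python3 -m crank 'ROWS' [FORCE]. ROWS is text: rows parted by semicolons, each of 7 numbers parted by spaces: the turn, a rotation vector about the tool's x, y, z in units of 5 degrees (1.0 is 5 degrees), then the shift along the tool's x, y, z in units of 40 mm (1.0 is 40 mm), then the gripper's target within -1 to 1 (shut at 1, half-way at 0, fully open at -1). A call has 1 to 5 rows; each row shifts and turns the pose as measured when the row begins, along the tool's axes as they then stand; what a row does not reach is not made up. A row lasts 1/8 s, in which the tool goes at most 62.5 mm and 10.7 degrees, less where a joint would pass 70% of its speed; a pose out of reach is approached as far as the arm can. A call is refused whole if a number of a shift passes 1 or a number of a turn 1, either way. A call with a gripper value outside its range is refused whole. The fingers move at their own pace and stop on an object; FORCE is the grip in N (left out, the last holds). Time passes only in rows, so rows that do not move let the fingers close. It gives the time, the measured TCP pose, the force and the opening at its end, in the units of the state.
- robot.get_obs(): the state, without advancing time (a new reading comes with each control period).
- viewer.camera(name): name is "side" or "top"; returns a dict with "img" (400x640x3 uint8, red, green, blue), "camera_matrix" (3x3 intrinsics, pixels), "xyz" and "attitude" of the camera in the world. Camera axes: x right, y down, z forward; pixel columns grow to the right and rows downward; lengths in m; the calibration is good to about 2 mm. A picture is of the moment at which its call begins. There is no depth.
- robot.hand_in(): hands the job in, once; it reports no verdict.
Trained networks look in a picture, given as the dict that the camera call returned (one of the last four; its "shot" number tells which), for a name from the list of things; names that differ only in an ending like _2 or _b are one class to them, and where a whole thing is asked for, a point or a joint stands for the part that bears it (a point fixed in the world has none). Each returns a list of dicts, best first, with "score" (0 to 1); they miss things now and then, are a little off and sometimes report something else, mostly with a low value. They report only what shows in the picture. A call takes as long as a camera call.
- spotter.boxes_of(name, picture): "at" ([x, y, z] in m, in the coordinates of the camera as it stood for that picture, good to about 4 mm: the middle of the surface that is visible of it).
The state is a dict: "time": time; "q": joint angles; "joint_velocities": joint speeds; "joint_torque": joint torques, N m; "position": TCP position; "tool_rot": TCP orientation; "ft_force": force on the tool from outside, world axes, zero at the start; "moment": the same for the moment, N m; "grip_width": finger opening in m.
Only numpy, scipy, OpenCV 4.12 (cv2) and the standard library are available. Lean on these libraries where they do the work, as an engineer would, in place of code of your own. Each camera call takes 0.05 s, during which the arm holds its last target.

TASK

The sample warmer's thermostat is to go up four clicks. With the fingertips only, push the steel lock slide fully back from the dial, turn the dial exactly four clicks clockwise (seen from above) from where it stands, then push the lock slide fully home against the dial again. Push, do not grip: nothing is to be pinched or lifted, and the jars and the other loose things stay where they are.

Things in the scene. Friction and masses are not known exactly. Their poses are not given: they have to be found in the camera images.
- warmer: Sample warmer fixed to the worktop: a white box 195 mm (x) by 190 mm (y), origin at the centre of its underside on the worktop. Its front faces its own -x (towards the robot), its own y points left. The flat control deck over its front 115 mm is 70 mm above the worktop; behind it an aluminium block (top at 74 mm) with three wells holds the jars. Dial axis (vertical) at x = -45, y = -43 mm; the lock slide lies left of the dial, at x = -45 mm.
- dial_centre (a point): Point on the dial's axis at the top of its bar grip, 35 mm above the deck (105 mm above the worktop). The dial is black: a scalloped skirt 84 mm across, its top 11 mm above the deck, with 15 round lobes, and on it a bar grip 70 mm long, 12 mm wide, whose top is 35 mm above the deck and whose middle is the axis. The frame turns with the dial: its x runs along the bar towards the pointer end (white line), y across the bar to the left of that, z up.
- dial_mark (a point): Pointer end of the bar grip (white line on top), on the bar's top, 33 mm from the dial's axis.
- dial (a joint): Dial angle in rad, growing clockwise seen from above. It rests at click stops 0.419 rad (24 deg) apart, 0 to 4.19; starts at one of the first four (0 to 1.26). At 0 the pointer is 30 deg anticlockwise of the warmer's +x. Past half-way to the next stop it snaps there by itself; a click takes up to 0.1 N m. End stops 0.1 rad beyond. Blocked, with 4 deg of play, while the lock is home.
- lock (a joint): Travel of the lock slide in m: 0 = home (its round nose stands between two lobes of the dial's skirt and blocks it), 0.012 = fully back, away from the dial, towards the warmer's +y. It starts home. Stiff: about 1.5 N moves it, and it stays where it is left. It goes home only while the dial rests at a click stop.
- lock_ridge (a point): Top centre of the lock slide's steel push ridge, 26 mm above the deck (96 mm above the worktop), 95 mm from the dial's axis when home. The ridge is 40 mm long (its own x), 10 mm thick (its own y, pointing away from the dial) and 24 mm tall. Between it and the dial a 6 mm thick flat bolt lies 11 mm or less above the deck and, 46 to 55 mm from the dial's axis, a fixed guide bridge 12 mm high.
- jar_1: Loose red-capped sample jar, 48 mm across, 72 mm tall, standing in one of the warmer's three wells (30 mm deep, 105 mm behind the dial's axis), origin at the centre of its underside. To be left alone.
- jar_2: Loose blue-capped sample jar, 48 mm across, 72 mm tall, standing in one of the warmer's three wells (30 mm deep, 105 mm behind the dial's axis), origin at the centre of its underside. To be left alone.
- jar_3: Loose white-capped sample jar, 48 mm across, 57 mm tall, standing in one of the warmer's three wells (30 mm deep, 105 mm behind the dial's axis), origin at the centre of its underside. To be left alone.
- reagent: Loose amber reagent bottle, 49 mm across, 105 mm tall, on the worktop right of the warmer, origin at the centre of its underside. To be left alone.
- beaker: Loose glass beaker, 53 mm across, 71 mm tall, on the worktop right of the warmer, origin at the centre of its underside. To be left alone.
- stopper_a: Loose red-brown rubber stopper, 23 mm across, 28 mm tall, on the worktop right of the warmer, origin at the centre of its underside. To be left alone.
- stopper_b: Loose red-brown rubber stopper, 23 mm across, 28 mm tall, on the worktop right of the warmer, origin at the centre of its underside. To be left alone.
- tweezers: Loose steel tweezers, 124 mm long (own y), 9 mm high, on the worktop in front of the warmer, origin at the centre of its underside. To be left alone.

How it is judged:
By the outcome, as a careful person would: the job done as asked, in the order asked, and still so for the second after the job is handed in, with the robot touching nothing.
It also fails if it takes over 61 s, if anything falls off the work surface, if the arm or the gripper's body presses on something with over 40 N, if the wrist force passes 120 N, or if a joint passes its speed limit or range.

## Working session

There is one attempt and no reset: what is moved stays moved. The work goes in short steps, Python scripts to look and compute and a shell command to move; the robot and the scene stay as the last step left them, time stands still between calls to the robot, and variables do not carry over. Pictures are saved under pics/ and viewed, and the job is handed in when it is done.

```bash
ls; mkdir -p pics
cat > h.py <<'E'
import numpy as np, cv2
from rig import robot, viewer, spotter
from scipy.spatial.transform import Rotation as R
def cam(n,save=None):
    p=viewer.camera(n)
    if save: cv2.imwrite('pics/'+save,p["img"][:,:,::-1])
    return p
def Rm(p):
    a=np.array(p["attitude"],float)
    return a if a.shape==(3,3) else R.from_quat(a).as_matrix()
def world(p,at): return Rm(p)@np.array(at)+np.array(p["xyz"])
def proj(p,w):
    c=Rm(p).T@(np.array(w)-np.array(p["xyz"])); u=np.array(p["camera_matrix"])@c; return u[:2]/u[2]
def ray(p,uv):
    d=Rm(p)@np.linalg.inv(np.array(p["camera_matrix"]))@np.array([uv[0],uv[1],1.]); return np.array(p["xyz"]),d
def atz(p,uv,z):
    o,d=ray(p,uv); return o+d*(z-o[2])/d[2]
E
python3 - <<'E'
from h import *
np.set_printoptions(precision=4,suppress=True)
for n in ("top","side"):
    p=cam(n,n+"0.png"); print(n,p["xyz"],p["attitude"],p["camera_matrix"],p.keys())
    for k in ("warmer","dial","dial_centre","dial_mark","lock","lock_ridge","jar_1","reagent","beaker","tweezers"):
        for d in spotter.boxes_of(k,p)[:3]: print(k,d["score"],world(p,d["at"]))
print(robot.get_obs())
E
```

```text
pics
top [ 0.3179 -0.4377  0.9399] [ 0.7033 -0.7025  0.0791 -0.0752] [[496.3871   0.     319.3317]
 [  0.     496.3871 199.8061]
 [  0.       0.       1.    ]] dict_keys(['img', 'camera_matrix', 'xyz', 'attitude', 'shot'])
warmer 0.95 [ 0.5449 -0.3728  0.073 ]
dial 0.74 [ 0.521  -0.4017  0.0797]
dial_centre 0.78 [ 0.5158 -0.4036  0.0795]
dial_mark 0.73 [ 0.5149 -0.4068  0.0852]
lock 0.71 [ 0.5431 -0.3142  0.0853]
lock_ridge 0.73 [ 0.5413 -0.3186  0.0846]
jar_1 0.97 [ 0.6401 -0.3331  0.115 ]
jar_1 0.73 [ 0.6255 -0.3934  0.1027]
jar_1 0.63 [ 0.6052 -0.4504  0.1142]
reagent 0.74 [ 0.5759 -0.5263  0.0726]
reagent 0.74 [ 0.6387 -0.3339  0.1133]
beaker 0.75 [ 0.4996 -0.5159  0.023 ]
side [ 0.4427 -1.0797  0.6218] [ 0.9036 -0.0552  0.0182 -0.4243] [[500.5906   0.     308.6742]
 [  0.     500.5906 200.0337]
 [  0.       0.       1.    ]] dict_keys(['img', 'camera_matrix', 'xyz', 'attitude', 'shot'])
warmer 0.68 [ 0.5538 -0.4311  0.0722]
warmer 0.56 [ 0.519  -0.418   0.0827]
dial 0.87 [ 0.5206 -0.4151  0.0863]
dial_centre 0.69 [ 0.5229 -0.416   0.0816]
dial_mark 0.93 [ 0.5197 -0.4117  0.086 ]
[... 160 characters left out ...]
.64 [ 0.6318 -0.398   0.0998]
reagent 0.87 [ 0.5794 -0.5462  0.0594]
beaker 0.66 [ 0.4986 -0.5326  0.0441]
beaker 0.52 [ 0.5521 -0.4295  0.0686]
tweezers 0.6 [ 0.4224 -0.3818 -0.0001]
tweezers 0.39 [ 0.5527 -0.4305  0.0676]
{'time': 1.1, 'q': array([-1.4655,  0.5275,  1.4327,  0.    ,  1.1814, -0.1785]), 'joint_velocities': array([ 0.0001, -0.0004, -0.0008, -0.0007,  0.0004, -0.0009]), 'joint_torque': array([ -0.0003, -44.0022, -17.6987,   0.0634,   0.0505,  -0.    ]), 'position': array([ 0.175 , -0.6   ,  0.2226]), 'tool_rot': array([0.99  , 0.1414, 0.    , 0.    ]), 'ft_force': array([0.613 , 0.0956, 0.0745]), 'moment': array([ 0.037 , -0.0052, -0.0128]), 'grip_width': 0.08716021633742227}
```

View pics/top0.png

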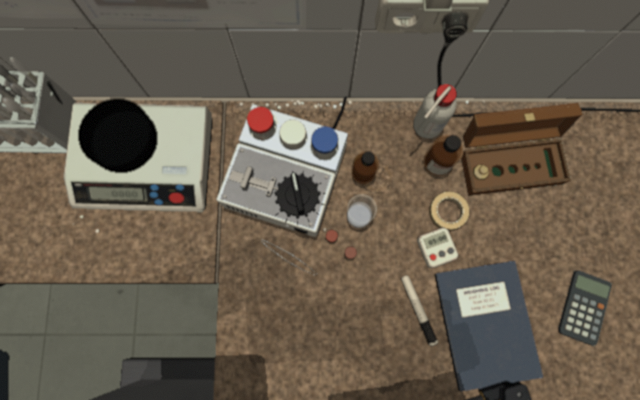

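View pics/side0.png

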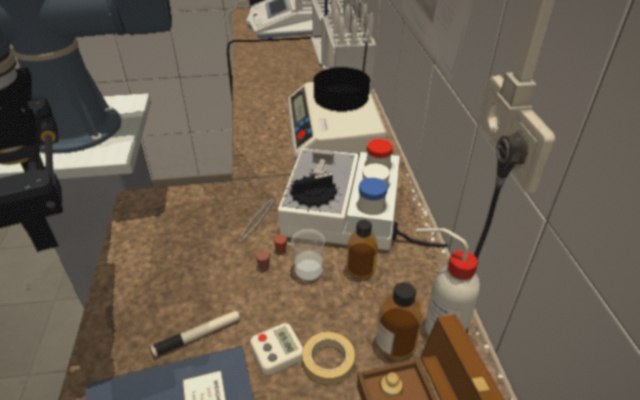

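Run:
```python
import cv2
a=cv2.imread('pics/top0.png')
cv2.imwrite('pics/top0c.png',cv2.resize(a[20:170,290:450],None,fx=4,fy=4,interpolation=cv2.INTER_CUBIC))
a=cv2.imread('pics/side0.png')
cv2.imwrite('pics/side0c.png',cv2.resize(a[80:230,300:460],None,fx=4,fy=4,interpolation=cv2.INTER_CUBIC))
```

```text
(no output)
```

View pics/top0c.png

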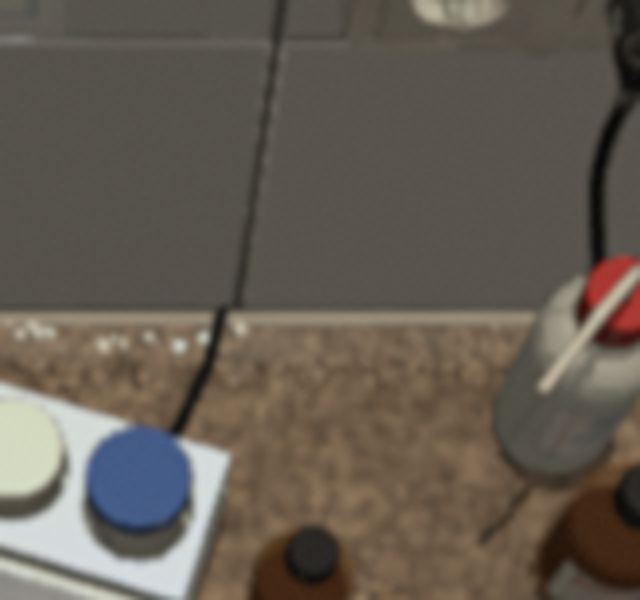

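View pics/side0c.png

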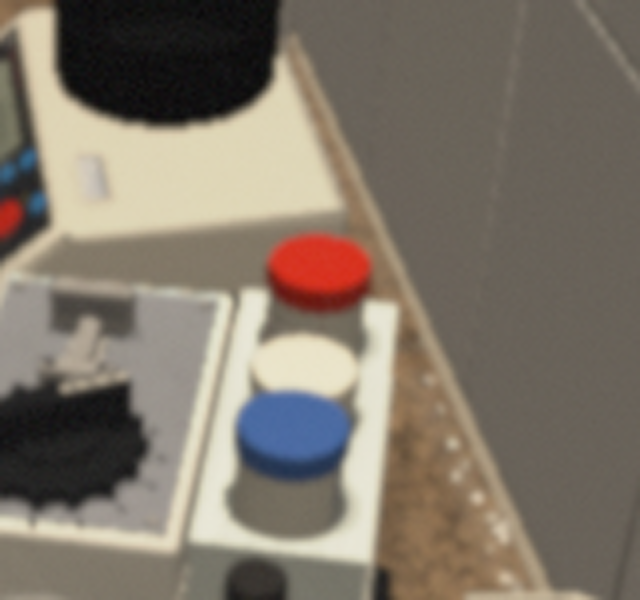

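Run:
```python
import cv2
a=cv2.imread('pics/top0.png')
cv2.imwrite('pics/top0d.png',cv2.resize(a[100:240,210:355],None,fx=5,fy=5,interpolation=cv2.INTER_CUBIC)[:600])
cv2.imwrite('pics/top0d.png',cv2.resize(a[100:245,210:355],None,fx=4,fy=4,interpolation=cv2.INTER_CUBIC))
a=cv2.imread('pics/side0.png')
cv2.imwrite('pics/side0d.png',cv2.resize(a[130:250,270:410],None,fx=5,fy=5,interpolation=cv2.INTER_CUBIC))
```

```text
(no output)
```

View pics/top0d.png

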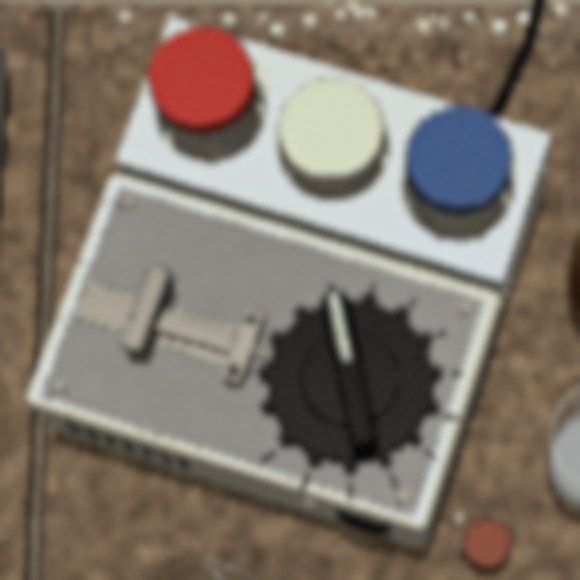

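View pics/side0d.png

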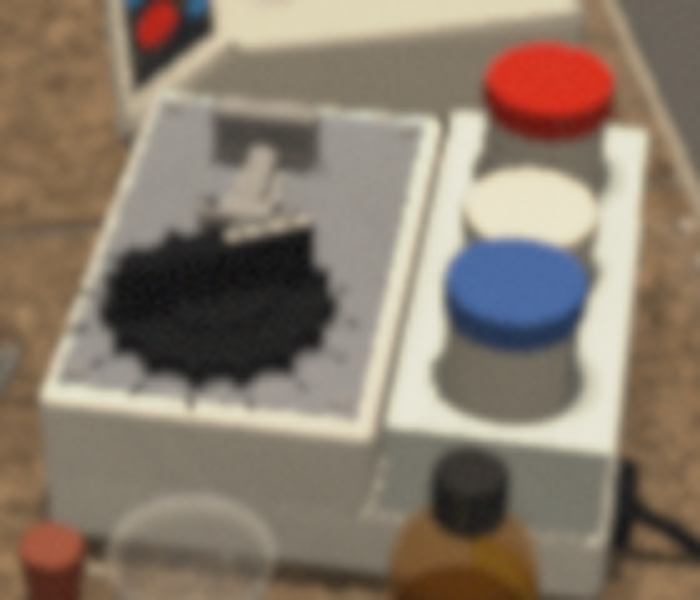

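```bash
cat > fit.py <<'E'
from h import *
from scipy.optimize import least_squares
np.set_printoptions(precision=4,suppress=True)
T=cam("top");S=cam("side")
pts=[(T,(30,402),(-97.5,95,70)),(T,(428,527),(-97.5,-95,70)),(T,(112,175),(17.5,95,70)),(T,(500,293),(17.5,-95,70)),(T,(170,15),(97.5,95,74)),(T,(550,133),(97.5,-95,74)),
(S,(45,400),(-97.5,-95,70)),(S,(160,95),(-97.5,95,70)),(S,(370,437),(17.5,-95,70)),(S,(440,118),(17.5,95,70))]
def px(p,c): return np.array(c)/4+[210,100] if p is T else np.array(c)/5+[270,130]
def W(v,m):
    m=np.array(m)/1000.; c,s=np.cos(v[2]),np.sin(v[2])
    return np.array([v[0]+c*m[0]-s*m[1],v[1]+s*m[0]+c*m[1],m[2]+(v[3] if len(v)>3 else 0)])
f=lambda v:np.concatenate([proj(p,W(v,m))-px(p,c) for p,c,m in pts])
for sel in ("both","T","S"):
    P=pts; 
    g=lambda v:np.concatenate([proj(p,W(v,m))-px(p,c) for p,c,m in pts if sel=="both" or (p is T)==(sel=="T")])
    r=least_squares(g,[.55,-.38,-.25]); print(sel,r.x,np.degrees(r.x[2])); print(r.fun.reshape(-1,2).round(1).tolist())
    if sel=="both": v=r.x
r4=least_squares(f,list(v)+[0]);print("z free",r4.x)
print("dial axis top",W(v,(-45,-43,105)),"ridge",W(v,(-45,52,96)))
for p,c,n in ((T,(332,290),'ptr end'),(T,(348,360),'line in'),(T,(366,450),'tail'),(T,(157,270),'ridge back'),(T,(140,348),'ridge front')):
    z=.105 if n[0]!='r' else .096
    w=atz(p,px(p,c),z); d=w-W(v,(-45,-43,105)); c_,s_=np.cos(v[2]),np.sin(v[2]); l=np.array([c_*d[0]+s_*d[1],-s_*d[0]+c_*d[1]])
    print(n,w,"local",l*1000,np.degrees(np.arctan2(l[1],l[0])))
for p,c,n in ((S,(228,240),'line in'),(S,(310,218),'ptr end')):
    w=atz(p,px(p,c),.105); d=w-W(v,(-45,-43,105)); l=np.array([c_*d[0]+s_*d[1],-s_*d[0]+c_*d[1]]);print(n,w,l*1000,np.degrees(np.arctan2(l[1],l[0])))
np.save('v.npy',v)
E
python3 fit.py
```

```text
both [ 0.5754 -0.3774 -0.3069] -17.586564573754323
[[-1.4, -0.8], [0.1, -0.2], [-0.3, -2.1], [1.3, -1.4], [-0.7, -1.6], [1.7, -1.8], [-3.1, 0.1], [-3.0, -1.0], [-0.4, 0.6], [-0.9, -0.0]]
T [ 0.573  -0.3773 -0.3049] -17.47202383604658
[[-1.5, 0.7], [0.1, 1.1], [-0.5, -0.8], [1.2, -0.2], [-0.9, -0.4], [1.5, -0.7]]
S [ 0.5786 -0.3778 -0.3119] -17.868012384898993
[[-1.3, -0.1], [-1.1, -1.2], [1.3, 0.6], [1.0, 0.0]]
z free [ 0.5761 -0.3764 -0.3087 -0.0032]
dial axis top [ 0.5195 -0.4048  0.105 ] ridge [ 0.5482 -0.3143  0.096 ]
ptr end [ 0.5522 -0.3963  0.105 ] local [28.6185 17.9801] 32.13977489757376
line in [ 0.5208 -0.4036  0.105 ] local [0.9038 1.5446] 59.66626730549062
tail [ 0.4812 -0.4117  0.105 ] local [-34.433  -18.1638] -152.1878544248866
ridge back [ 0.5637 -0.3186  0.096 ] local [16.1044 95.6066] 80.4386333428323
ridge front [ 0.5282 -0.3122  0.096 ] local [-19.6355  90.9196] 102.18673796781678
line in [ 0.5257 -0.4046  0.105 ] [5.8171 2.1089] 19.927428748297284
ptr end [ 0.5552 -0.3959  0.105 ] [31.3947 19.2824] 31.55800000735733
```

```bash
cat > go.py <<'E'
import sys
from h import *
np.set_printoptions(precision=3,suppress=True)
v=np.array([.575,-.3773,-.306]); 
D=lambda a:np.array([np.cos(a),np.sin(a)])
def Wp(x,y): # warmer local mm rel. dial axis
    m=np.array([x-45,y-43])/1000; return v[:2]+D(v[2])*m[0]+D(v[2]+np.pi/2)*m[1]
def loc(p):
    d=np.array(p[:2])-Wp(0,0); return 1000*np.array([d@D(v[2]),d@D(v[2]+np.pi/2)])
def state():
    o=robot.get_obs(); M=R.from_quat(o["tool_rot"]).as_matrix()
    return o,M,np.arctan2(M[1,0],M[0,0])
def info(o,M,y):
    print("t",round(o["time"],2),"loc mm",loc(o["position"]),"z",round(o["position"][2],4),"yaw-rel deg",round(np.degrees(y-v[2]),1),"F warmer",[round(float(o["ft_force"][:2]@D(v[2]+k)),1) for k in (0,np.pi/2)],round(float(o["ft_force"][2]),1),"grip",round(o["grip_width"],4),"tilt",M[:,2])
def need(lx,ly,z,yr):
    o,M,y=state(); info(o,M,y)
    t=np.append(Wp(lx,ly),z); s=M.T@(t-o["position"])*1000/40
    c,sn=np.cos(v[2]+np.radians(yr)),np.sin(v[2]+np.radians(yr))
    Mt=np.array([[c,sn,0],[sn,-c,0],[0,0,-1]])
    r=np.degrees(R.from_matrix(M.T@Mt).as_rotvec())/5
    print("turn units",r,"shift units (start axes)",s)
if __name__=="__main__":
    a=[float(x) for x in sys.argv[1:]]
    need(*a) if a else info(*state())
E
python3 go.py 0 72.5 0.19 90
```

```text
t 1.2 loc mm [-269.313 -289.816] z 0.2226 yaw-rel deg 33.8 F warmer [-0.5, -0.9] 0.5 grip 0.087 tilt [-0. -0. -1.]
turn units [ -0.      0.    -11.241] shift units (start axes) [10.633 -3.783  0.814]
```

```bash
python3 -m crank '0 0 0 0.8 -0.3 0 1; 0 0 0 0.9 -0.3 0 1; 0 0 0 0.9 -0.3 0 1; 0 0 0 0.9 -0.3 0 1; 0 0 0 0.9 -0.3 0 1' 10; python3 -m crank '0 0 0 0.9 -0.3 0 1; 0 0 0 0.9 -0.3 0 1; 0 0 0 0.9 -0.3 0 1; 0 0 0 0.9 -0.3 0 1; 0 0 -1 0 0 0 1'; python3 go.py 0 72.5 0.19 90
```

```text
time: 1.82
position: [0.329, -0.4934, 0.2225]
tool_rot: [0.99, 0.138, -0.0, 0.001]
ft_force: [-0.2, -0.8, 0.7]
grip_width: 0.0449
time: 2.45
position: [0.4607, -0.403, 0.2228]
tool_rot: [0.983, 0.184, 0.001, 0.002]
ft_force: [-0.9, -0.6, -0.3]
grip_width: 0.0016
t 2.45 loc mm [-56.244 -15.957] z 0.2228 yaw-rel deg 38.8 F warmer [-0.7, -0.8] -0.3 grip 0.0016 tilt [ 0.002 -0.004 -1.   ]
turn units [  0.043   0.016 -10.248] shift units (start axes) [ 2.481 -0.847  0.817]
```

```bash
python3 -m crank '0 0 -1 0.8 -0.3 0 1; 0 0 -1 0.8 -0.2 0 1; 0 0 -1 0.6 0 0 1; 0 0 -1 0 0 0.4 1; 0 0 -1 0 0 0.4 1'; python3 -m crank '0 0 -1 0 0 0 1; 0 0 -1 0 0 0 1; 0 0 -1 0 0 0 1; 0 0 -1 0 0 0 1; 0 0 -1 0 0 0 1'; python3 go.py 0 72.5 0.13 90
```

```text
time: 3.08
position: [0.5362, -0.3448, 0.1917]
tool_rot: [0.916, 0.4, 0.001, 0.004]
ft_force: [-0.5, 0.1, 0.1]
grip_width: 0.0004
time: 3.7
position: [0.5357, -0.3436, 0.1895]
tool_rot: [0.803, 0.595, -0.0, 0.002]
ft_force: [-1.0, -0.0, 0.1]
grip_width: 0.0002
t 3.7 loc mm [-2.596 63.278] z 0.1895 yaw-rel deg 90.6 F warmer [-0.9, -0.3] 0.1 grip 0.0002 tilt [ 0.002 -0.004 -1.   ]
turn units [0.041 0.039 0.124] shift units (start axes) [0.235 0.062 1.488]
```

```bash
python3 -m crank '0 0 0 0.15 0 0.6 1; 0 0 0 0.05 0 0.6 1; 0 0 0 0 0 0.4 1; 0 0 0 0 0 0 1'; python3 go.py 0 72.5 0.087 90
python3 - <<'E'
from h import *
for n,b in (("top",(100,220,210,355)),("side",(100,230,260,410))):
    p=cam(n); a=p["img"][:,:,::-1]; cv2.imwrite(f'pics/{n}1.png',cv2.resize(a[b[0]:b[1],b[2]:b[3]],None,fx=4.5,fy=4.5,interpolation=cv2.INTER_CUBIC))
E
```

```text
time: 4.2
position: [0.5392, -0.337, 0.1247]
tool_rot: [0.803, 0.596, -0.0, 0.004]
ft_force: [0.1, -0.5, -0.4]
grip_width: 0.0007
t 4.2 loc mm [-1.298 70.59 ] z 0.1247 yaw-rel deg 90.6 F warmer [0.2, -0.4] -0.4 grip 0.0007 tilt [ 0.004 -0.006 -1.   ]
turn units [0.07  0.054 0.129] shift units (start axes) [0.052 0.027 0.943]
```

View pics/top1.png

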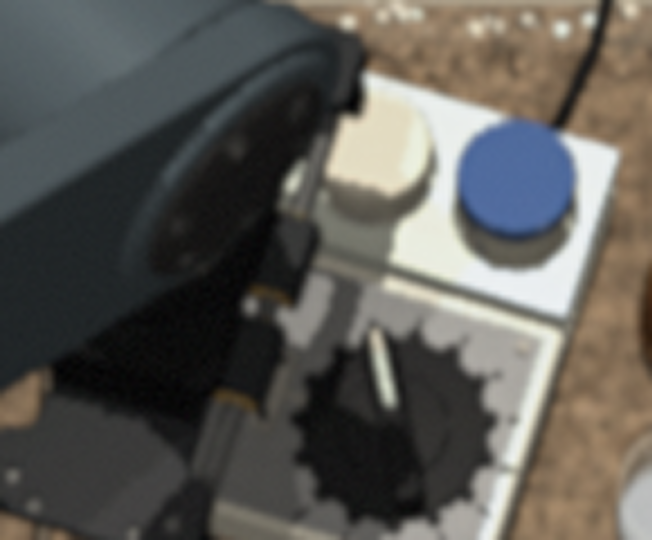

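View pics/side1.png

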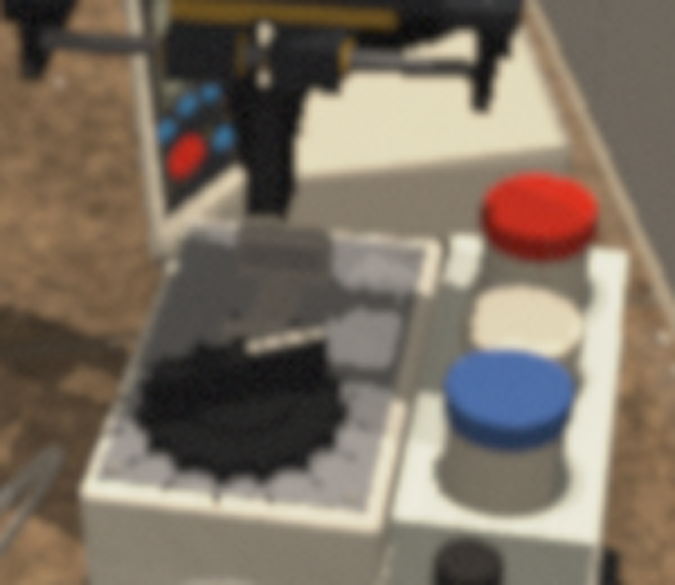

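```bash
python3 -m crank '0 0 0 0 0 0.5 1; 0 0 0 0 0 0.4 1; 0 0 0 0 0 0.1 1'; python3 go.py 0 92 0.087 90
```

```text
time: 4.68
position: [0.5426, -0.3405, 0.0887]
tool_rot: [0.803, 0.595, 0.001, 0.009]
ft_force: [-0.1, 0.2, -0.3]
grip_width: 0.0008
t 4.67 loc mm [ 3.048 68.359] z 0.0887 yaw-rel deg 90.6 F warmer [-0.1, 0.2] -0.3 grip 0.0008 tilt [ 0.013 -0.014 -1.   ]
turn units [0.185 0.107 0.125] shift units (start axes) [ 0.592 -0.07   0.036]
```

```bash
python3 -m crank '0.2 0.1 0 0.15 0 0 1; 0 0 0 0.15 0 0 1'; python3 go.py 0 92 0.087 90;  python3 -m crank '0 0 0 0.15 0 0 1; 0 0 0 0.15 0 0 1'; python3 go.py 0 92 0.087 90
```

```text
time: 4.92
position: [0.5468, -0.3293, 0.0894]
tool_rot: [0.804, 0.595, -0.001, -0.0]
ft_force: [-0.7, -0.4, 0.6]
grip_width: 0.0005
t 4.92 loc mm [ 3.647 80.256] z 0.0894 yaw-rel deg 90.6 F warmer [-0.5, -0.6] 0.6 grip 0.0005 tilt [-0.001 -0.    -1.   ]
turn units [-0.011  0.008  0.116] shift units (start axes) [ 0.295 -0.088  0.06 ]
time: 5.18
position: [0.5507, -0.3177, 0.09]
tool_rot: [0.803, 0.595, -0.001, 0.001]
ft_force: [0.0, -1.4, -1.8]
grip_width: 0.0005
t 5.17 loc mm [ 3.824 92.54 ] z 0.09 yaw-rel deg 90.6 F warmer [0.4, -1.3] -1.8 grip 0.0005 tilt [-0.001 -0.002 -1.   ]
turn units [-0.002  0.028  0.126] shift units (start axes) [-0.012 -0.096  0.074]
```

```bash
for i in 1; do python3 -m crank '0 0 0 0.1 0 0.08 1'; python3 go.py ; done; python3 -m crank '0 0 0 0.08 0 0.05 1'; python3 go.py
```

```text
time: 5.3
position: [0.5518, -0.3172, 0.0887]
tool_rot: [0.802, 0.597, -0.003, 0.004]
ft_force: [-7.3, -11.7, 10.7]
grip_width: 0.0007
t 5.3 loc mm [ 4.807 93.297] z 0.0887 yaw-rel deg 90.8 F warmer [-3.5, -13.4] 10.7 grip 0.0007 tilt [-0.001 -0.011 -1.   ]
time: 5.42
position: [0.5521, -0.3175, 0.0885]
tool_rot: [0.802, 0.598, -0.006, 0.007]
ft_force: [-7.4, -7.0, 5.9]
grip_width: 0.0005
t 5.42 loc mm [ 5.168 93.12 ] z 0.0885 yaw-rel deg 90.9 F warmer [-5.0, -8.9] 5.9 grip 0.0005 tilt [-0.002 -0.017 -1.   ]
```

```bash
python3 -m crank '0.2 0.1 0 -0.25 0 0 1; 0 0 0 -0.2 0 -0.4 1; 0 0 0 -0.1 0 -0.9 1; 0 0 0 0 0 -0.9 1;0 0 0 -0.3 0 0 1'; python3 go.py 26 25 0.12 120
python3 - <<'E'
from h import *
for n,b in (("top",(100,220,210,355)),("side",(100,230,260,410))):
    p=cam(n); a=p["img"][:,:,::-1]; cv2.imwrite(f'pics/{n}2.png',cv2.resize(a[b[0]:b[1],b[2]:b[3]],None,fx=4.5,fy=4.5,interpolation=cv2.INTER_CUBIC))
E
```

```text
time: 6.05
position: [0.5448, -0.3498, 0.1822]
tool_rot: [0.802, 0.597, -0.006, -0.004]
ft_force: [-0.4, -0.1, -0.8]
grip_width: 0.0003
t 6.05 loc mm [ 7.965 60.112] z 0.1822 yaw-rel deg 90.9 F warmer [-0.3, -0.3] -0.8 grip 0.0003 tilt [-0.013 -0.001 -1.   ]
turn units [-0.153  0.016 -5.818] shift units (start axes) [-0.878  0.456  1.555]
```

View pics/side2.png

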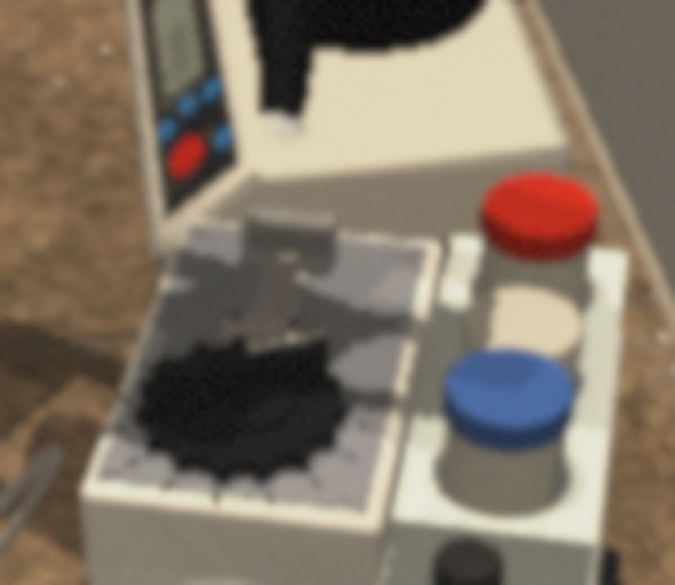

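View pics/top2.png

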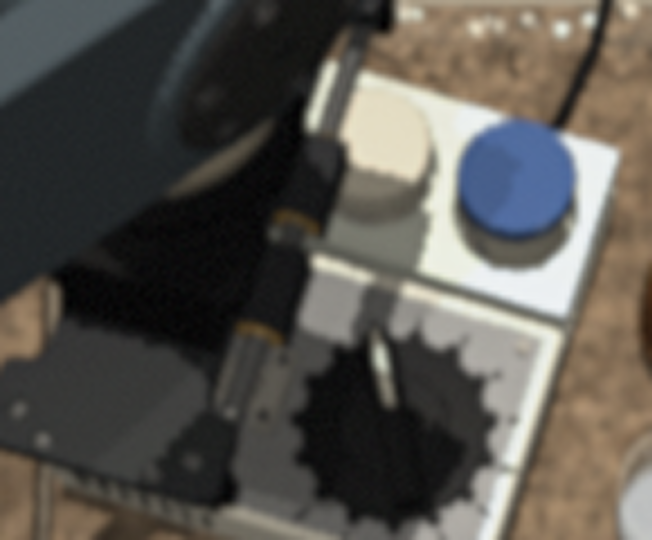

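```bash
python3 -m crank '-0.15 0 -1 -0.3 0 0 1; 0 0 -1 -0.3 0 0 1; 0 0 -1 0 0 0 1; 0 0 -1 0 0 0 1; 0 0 -1 0 0 0 1'; python3 -m crank '0 0 -1 0 0 0 1; 0 0 -0.4 0 0 0 1'; python3 go.py 11.3 32.5 0.12 120
```

```text
time: 6.78
position: [0.532, -0.3699, 0.17]
tool_rot: [0.65, 0.76, -0.0, -0.011]
ft_force: [-0.3, -0.4, 0.0]
grip_width: 0.001
time: 7.02
position: [0.5301, -0.3679, 0.166]
tool_rot: [0.601, 0.799, 0.002, -0.015]
ft_force: [0.6, 0.4, 0.1]
grip_width: 0.0001
t 7.03 loc mm [-0.647 38.414] z 0.166 yaw-rel deg 123.7 F warmer [0.5, 0.6] 0.1 grip 0.0001 tilt [-0.022  0.02  -1.   ]
turn units [-0.186 -0.288  0.737] shift units (start axes) [-0.318  0.184  1.14 ]
```

```bash
python3 -m crank '-0.2 -0.3 0.7 -0.15 0.2 0.3 1; 0 0 0 0 0.1 0.3 1; 0 0 0 0 0 0 1'; python3 go.py 11.3 32.5 0.09 120
```

```text
time: 7.4
position: [0.541, -0.368, 0.1363]
tool_rot: [0.625, 0.78, 0.001, -0.004]
ft_force: [-0.5, 0.3, -0.4]
grip_width: 0.0001
t 7.4 loc mm [ 9.746 41.659] z 0.1363 yaw-rel deg 120.1 F warmer [-0.6, 0.2] -0.4 grip 0.0001 tilt [-0.005  0.007 -1.   ]
turn units [-0.037 -0.086  0.026] shift units (start axes) [-0.226 -0.078  1.155]
```

```bash
python3 -m crank '0 -0.1 0 0 0 0.5 1; 0 0 0 0 0 0.5 1; 0 0 0 -0.1 0 0.15 1; 0 0 0 0 0 0 1'; python3 go.py 11.3 32.5 0.09 120
```

```text
time: 7.9
position: [0.5417, -0.3722, 0.089]
tool_rot: [0.624, 0.781, -0.002, -0.001]
ft_force: [0.3, 0.3, -0.4]
grip_width: 0.0005
t 7.9 loc mm [11.744 37.846] z 0.089 yaw-rel deg 120.3 F warmer [0.2, 0.4] -0.4 grip 0.0005 tilt [-0.004 -0.001 -1.   ]
turn units [-0.045  0.002  0.051] shift units (start axes) [-0.11  -0.077 -0.025]
```

```bash
cat > dl.py <<'E'
from go import *
# finger in dial terms; tool-frame offset from the axis, and wanted (15.5,26)
o,M,y=state(); info(o,M,y)
l=loc(o["position"]); a=y-v[2]
r=np.array([l@D(a), l@np.array([np.sin(a),-np.cos(a)])])
print("q by yaw",round(120-np.degrees(a),1),"tool-frame offset x,y",r,"units to (15.5,26):",(np.array([15.5,26])-r)/40,"turn fix",(R.from_matrix(M).inv().as_matrix()@np.array([0,0,-1]))[:2], "Mz",round(float(o["moment"][2]),2))
E
python3 -m crank '0 0 0 -0.1 -0.05 0 1; 0 0 0 -0.1 -0.03 0 1'; python3 dl.py
```

```text
time: 8.15
position: [0.5409, -0.3812, 0.0904]
tool_rot: [0.624, 0.781, -0.001, -0.001]
ft_force: [1.5, 6.4, 0.0]
grip_width: 0.0005
t 8.15 loc mm [13.628 29.04 ] z 0.0904 yaw-rel deg 120.3 F warmer [-0.4, 6.6] 0.0 grip 0.0005 tilt [-0.002 -0.001 -1.   ]
q by yaw -0.3 tool-frame offset x,y [18.216 26.404] units to (15.5,26): [-0.068 -0.01 ] turn fix [0.001 0.003] Mz 0.07
```

```bash
python3 -m crank '0 0 1 -0.08 0.03 0.02 1; 0 0 1 -0.08 0.03 0.02 1; 0 0 1 -0.08 0.03 0.02 1'; python3 dl.py
```

```text
time: 8.52
position: [0.5439, -0.3794, 0.0903]
tool_rot: [0.724, 0.689, 0.004, -0.01]
ft_force: [0.5, 8.6, 5.7]
grip_width: 0.0004
t 8.53 loc mm [15.951 31.59 ] z 0.0903 yaw-rel deg 104.7 F warmer [-2.1, 8.3] 5.7 grip 0.0004 tilt [-0.008  0.021 -1.   ]
q by yaw 15.3 tool-frame offset x,y [26.521 23.432] units to (15.5,26): [-0.276  0.064] turn fix [-0.021  0.009] Mz 0.08
```

```bash
python3 - <<'E'
from h import *
for n,b in (("top",(100,220,210,355)),("side",(100,230,260,410))):
    p=cam(n); a=p["img"][:,:,::-1]; cv2.imwrite(f'pics/{n}3.png',cv2.resize(a[b[0]:b[1],b[2]:b[3]],None,fx=4.5,fy=4.5,interpolation=cv2.INTER_CUBIC))
    print(n,(proj(p,robot.get_obs()["position"])-[b[2],b[0]])*4.5)
E
python3 dl.py
```

```text
top [331.97426546 356.5551361 ]
side [288.28249864 338.67566495]
t 8.62 loc mm [15.939 31.555] z 0.0903 yaw-rel deg 104.8 F warmer [-3.2, 7.8] 5.7 grip 0.0004 tilt [-0.008  0.021 -1.   ]
q by yaw 15.2 tool-frame offset x,y [26.445 23.461] units to (15.5,26): [-0.274  0.063] turn fix [-0.02   0.009] Mz 0.07
```

View pics/side3.png

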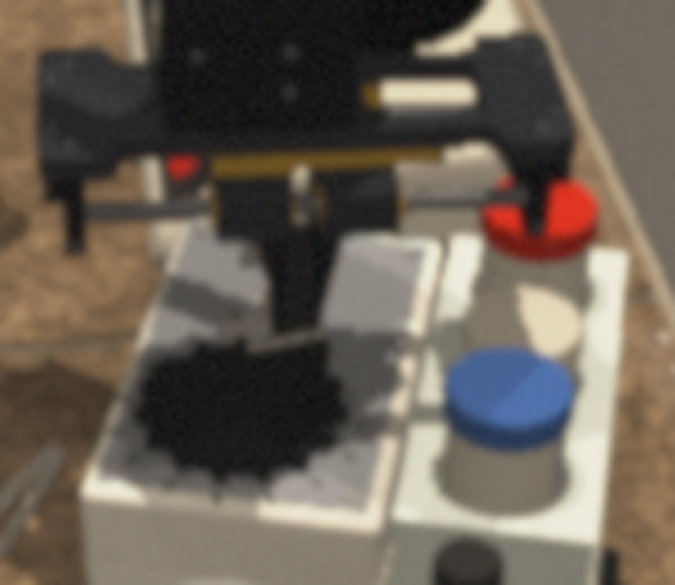

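View pics/top3.png

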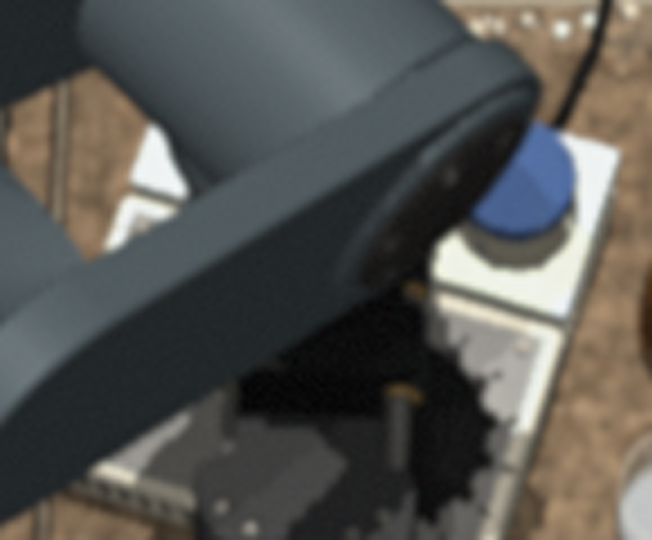

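Run:
```python
from go import *
p=cam("side")
o,M,y=state()
for zz in (0.03,0.05,0.07,0.09):
  for s in (95,-95,0,85):
    w=o["position"]+M@np.array([0,s/1000,-zz]); print(zz,s,(proj(p,w)-[260,100])*4.5,w[2])
info(o,M,y)
```

```text
0.03 95 [535.057 266.169] 0.11942360660821627
0.03 -95 [ 41.488 287.79 ] 0.12119418817946839
0.03 0 [289.623 276.92 ] 0.12030889739384233
0.03 85 [509.348 267.295] 0.11951679511196639
0.05 95 [539.716 223.525] 0.13941860912803603
0.05 -95 [ 38.564 245.004] 0.14118919069928815
0.05 0 [290.533 234.204] 0.1403038999136621
0.05 85 [513.616 224.643] 0.13951179763178614
0.07 95 [544.519 179.556] 0.15941361164785578
0.07 -95 [ 35.548 200.873] 0.16118419321910793
0.07 0 [291.47  190.154] 0.16029890243348185
0.07 85 [518.016 180.666] 0.1595068001516059
0.09 95 [549.474 134.199] 0.17940861416767556
0.09 -95 [ 32.436 155.333] 0.18117919573892766
0.09 0 [292.437 144.705] 0.1802939049533016
0.09 85 [522.556 135.299] 0.17950180267142565
t 8.68 loc mm [15.947 31.574] z 0.0903 yaw-rel deg 104.8 F warmer [-3.1, 8.2] 5.7 grip 0.0004 tilt [-0.008  0.021 -1.   ]
```

```bash
python3 -m crank '0 0 0 0.2 0 0 1; 0 0 0 0.2 0 -0.5 1; 0 0 0 0 0 -0.9 1; 0 0 0 -0.9 0 -0.9 1; 0 0 0 -0.9 0 -0.5 1'; python3 -m crank '0 0 0 -0.9 0 0 1;0 0 0 -0.9 0 0 1'; python3 go.py;python3 - <<'E'
from h import *
for n,b in (("top",(100,220,210,355)),("side",(100,230,260,410))):
    p=cam(n); a=p["img"][:,:,::-1]; cv2.imwrite(f'pics/{n}4.png',cv2.resize(a[b[0]:b[1],b[2]:b[3]],None,fx=4.5,fy=4.5,interpolation=cv2.INTER_CUBIC))
E
```

```text
time: 9.3
position: [0.5432, -0.4358, 0.209]
tool_rot: [0.722, 0.692, 0.004, -0.009]
ft_force: [-0.2, 0.1, 0.2]
grip_width: 0.0005
time: 9.55
position: [0.5419, -0.5118, 0.2158]
tool_rot: [0.722, 0.692, 0.003, -0.003]
ft_force: [0.4, 0.2, -0.3]
grip_width: 0.0006
t 9.55 loc mm [ 53.964 -95.198] z 0.2158 yaw-rel deg 105.1 F warmer [0.3, 0.3] -0.3 grip 0.0006 tilt [-0.     0.008 -1.   ]
```

View pics/side4.png

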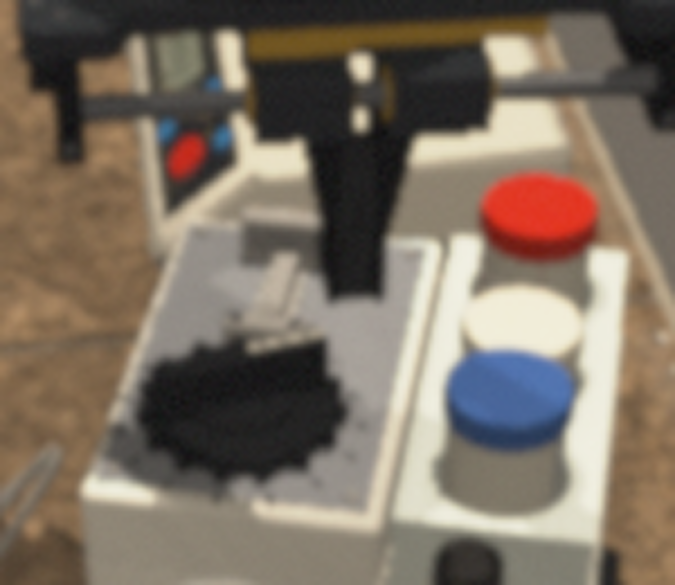

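View pics/top4.png

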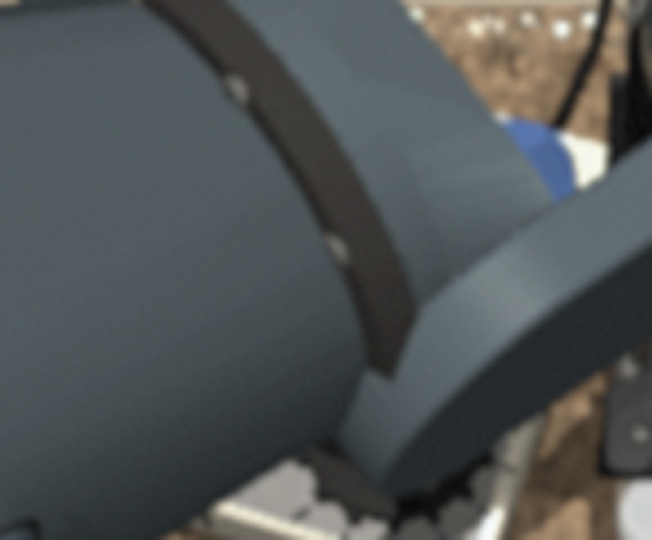

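```bash
python3 - <<'E'
from h import *
p=cam("side"); np.set_printoptions(precision=1,suppress=True)
v=np.array([.5786,-.3778,-.3119]);D=lambda a:np.array([np.cos(a),np.sin(a)])
def Wp(x,y,z):
    m=np.array([x-45,y-43])/1000; return np.append(v[:2]+D(v[2])*m[0]+D(v[2]+np.pi/2)*m[1],z)
P=lambda *a:(proj(p,Wp(*a))-[260,100])*4.5
for d in (95,101,107): print(d,"inner top edge",P(-20,d-5,.096),P(20,d-5,.096),"outer",P(-20,d+5,.096),P(20,d+5,.096),"bottom",P(-20,d-5,.072),P(20,d-5,.072))
print("bar", [P(33*np.cos(a),33*np.sin(a),.105) for a in np.radians([30,26,6])],P(0,0,.105))
E
python3 - <<'E'
import cv2,numpy as np
a=cv2.imread('pics/side0.png')[100:230,260:410];a=cv2.resize(a,None,fx=4.5,fy=4.5,interpolation=cv2.INTER_CUBIC)
b=cv2.imread('pics/side4.png')
cv2.imwrite('pics/cmp.png',cv2.resize(np.hstack([a[170:400,120:350],b[170:400,120:350]]),None,fx=1.7,fy=1.7))
E
```

```text
95 inner top edge [235.6 234.3] [331.4 243.9] outer [240.1 220.9] [335.2 230.4] bottom [236.1 281.8] [330.4 291.6]
101 inner top edge [238.3 226.2] [333.7 235.8] outer [242.8 213. ] [337.5 222.3] bottom [238.8 273.6] [332.7 283.3]
107 inner top edge [241.1 218.2] [336.  227.7] outer [245.5 205.1] [339.7 214.4] bottom [241.5 265.6] [334.9 275.2]
bar [array([323.7, 334.5]), array([325.7, 337.9]), array([329.3, 356.1])] [242.2 352.2]
```

View pics/cmp.png

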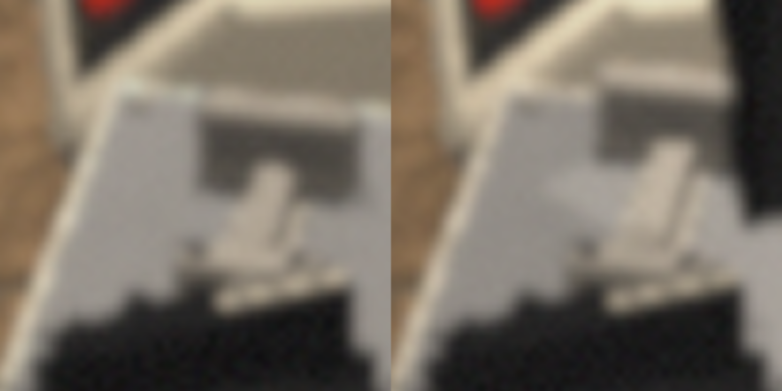

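```bash
python3 -m crank '0 0 0 0.9 0 0 1;0 0 0 0.9 0 0 1; 0 0 -1 0.9 -0.3 0.2 1; 0 0 -1 0.6 -0.3 0.4 1; 0 0 -1 0 0 0.2 1'; python3 go.py 5.6 36 0.12 120
```

```text
time: 10.32
position: [0.5206, -0.3705, 0.1877]
tool_rot: [0.622, 0.783, 0.004, -0.002]
ft_force: [-0.2, -0.6, 1.1]
grip_width: 0.0006
t 10.32 loc mm [-8.872 33.074] z 0.1877 yaw-rel deg 120.6 F warmer [-0.1, -0.6] 1.1 grip 0.0006 tilt [ 0.002  0.008 -1.   ]
turn units [ 0.049 -0.089  0.124] shift units (start axes) [-0.134  0.341  1.694]
```

```bash
python3 -m crank '0 -0.1 0 0 0.3 0.5 1;0 0 0 0 0.1 0.7 1; 0 0 0 0 0 0.7 1; 0 0 0 0 0 0.4 1; 0 0 0 0 0 0 1'; python3 dl.py
```

```text
time: 10.95
position: [0.5382, -0.3597, 0.0983]
tool_rot: [0.619, 0.785, 0.002, 0.003]
ft_force: [0.3, 0.2, 0.2]
grip_width: 0.0005
t 10.95 loc mm [ 4.559 48.691] z 0.0983 yaw-rel deg 121.0 F warmer [0.3, 0.3] 0.2 grip 0.0005 tilt [ 0.007 -0.001 -1.   ]
q by yaw -1.0 tool-frame offset x,y [39.397 28.974] units to (15.5,26): [-0.597 -0.074] turn fix [ 0.003 -0.006] Mz 0.01
```

```bash
python3 -m crank '0 0 0.2 -0.2 -0.1 0.25 1;0 0 0 -0.1 -0.05 0 1; 0 0 0 0 0 0 1'; python3 dl.py
```

```text
time: 11.32
position: [0.5362, -0.3751, 0.0905]
tool_rot: [0.627, 0.779, 0.001, 0.006]
ft_force: [0.2, 0.5, 0.8]
grip_width: 0.0004
t 11.32 loc mm [ 7.321 33.367] z 0.0905 yaw-rel deg 119.9 F warmer [0.0, 0.5] 0.8 grip 0.0004 tilt [ 0.01  -0.005 -1.   ]
q by yaw 0.1 tool-frame offset x,y [25.276 22.979] units to (15.5,26): [-0.244  0.076] turn fix [ 0.007 -0.009] Mz -0.0
```

Creep in with single small rows, watching the contact.

```bash
cat >> dl.py <<'E'
print("M",o["moment"],"F",o["ft_force"],"off",1000*(o["position"][:2]-Wp(0,0)))
E
python3 -m crank '0 0 0 -0.08 0 0 1'|tail -0; python3 dl.py;python3 -m crank '0 0 0 -0.08 0 0 1'|tail -0; python3 dl.py;python3 -m crank '0 0 0 -0.08 0 0 1'|tail -0; python3 dl.py;python3 -m crank '0 0 0 -0.08 0 0 1'|tail -0; python3 dl.py
```

```text
t 11.45 loc mm [ 8.975 30.35 ] z 0.0909 yaw-rel deg 119.9 F warmer [0.1, 0.8] 0.2 grip 0.0007 tilt [ 0.011 -0.005 -1.   ]
q by yaw 0.1 tool-frame offset x,y [21.842 22.905] units to (15.5,26): [-0.159  0.077] turn fix [ 0.007 -0.009] Mz -0.0
M [-0.042 -0.129 -0.001] F [0.3   0.703 0.207] off [17.701 26.237]
t 11.57 loc mm [10.774 27.419] z 0.0913 yaw-rel deg 119.9 F warmer [-0.2, 4.9] 1.2 grip 0.0004 tilt [ 0.011 -0.005 -1.   ]
q by yaw 0.1 tool-frame offset x,y [18.412 22.997] units to (15.5,26): [-0.073  0.075] turn fix [ 0.007 -0.01 ] Mz 0.01
M [ 0.966 -0.156  0.014] F [1.324 4.694 1.213] off [18.533 22.899]
t 11.7 loc mm [10.822 27.327] z 0.0913 yaw-rel deg 119.8 F warmer [-3.7, 8.7] 5.3 grip 0.0005 tilt [ 0.009  0.002 -1.   ]
q by yaw 0.2 tool-frame offset x,y [18.331 22.975] units to (15.5,26): [-0.071  0.076] turn fix [-0.    -0.009] Mz -0.01
M [ 1.618 -0.044 -0.015] F [-0.863  9.442  5.323] off [18.551 22.798]
t 11.82 loc mm [10.772 27.467] z 0.0914 yaw-rel deg 119.8 F warmer [-3.3, 6.3] 4.4 grip 0.0004 tilt [ 0.006  0.009 -1.   ]
q by yaw 0.2 tool-frame offset x,y [18.484 22.995] units to (15.5,26): [-0.075  0.075] turn fix [-0.007 -0.008] Mz -0.05
M [ 1.149  0.007 -0.052] F [-1.284  7.042  4.405] off [18.546 22.946]Exception ignored on flushing sys.stdout:
BrokenPipeError: [Errno 32] Broken pipe
Exception ignored on flushing sys.stdout:
BrokenPipeError: [Errno 32] Broken pipe
Exception ignored on flushing sys.stdout:
BrokenPipeError: [Errno 32] Broken pipe
Exception ignored on flushing sys.stdout:
BrokenPipeError: [Errno 32] Broken pipe
```

Run:
```python
from h import *
p=cam("side"); a=p["img"][:,:,::-1]; cv2.imwrite('pics/side5.png',cv2.resize(np.clip(a[140:215,280:370].astype(float)*1.8+15,0,255).astype('uint8'),None,fx=8,fy=8,interpolation=cv2.INTER_CUBIC))
print((proj(p,robot.get_obs()["position"])-[280,140])*8)
```

```text
[326.10015832 286.92121096]
```

View pics/side5.png

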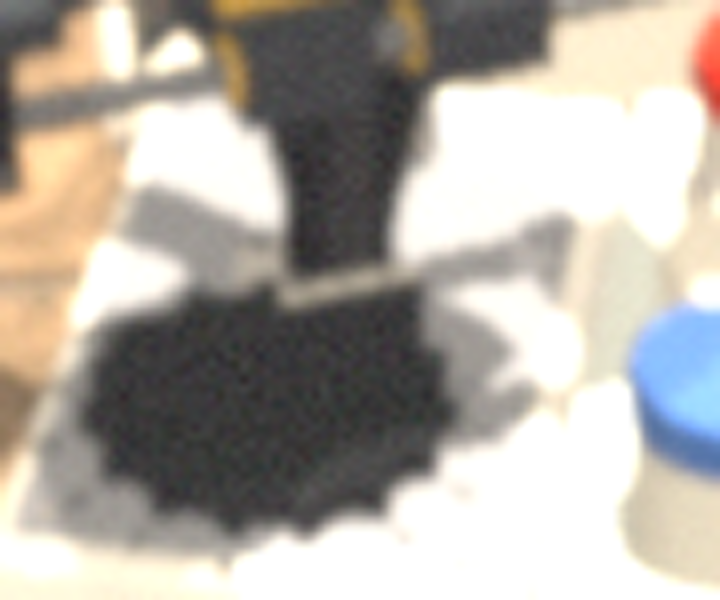

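```bash
python3 -m crank '0 0 0 -0.2 0.05 0.03 1'; python3 dl.py;python3 -m crank '0 0 0 -0.3 0.05 0.03 1'; python3 dl.py
```

```text
time: 12.0
position: [0.5383, -0.3821, 0.0903]
tool_rot: [0.628, 0.778, 0.008, -0.008]
ft_force: [-6.8, 17.5, 14.1]
grip_width: 0.0009
t 12.0 loc mm [11.426 27.4  ] z 0.0903 yaw-rel deg 119.8 F warmer [-11.7, 14.7] 14.1 grip 0.0009 tilt [-0.002  0.024 -1.   ]
q by yaw 0.2 tool-frame offset x,y [18.113 23.521] units to (15.5,26): [-0.065  0.062] turn fix [-0.024 -0.003] Mz -0.06
M [ 2.954  1.002 -0.062] F [-6.761 17.523 14.133] off [19.15  22.685]
time: 12.12
position: [0.5392, -0.3832, 0.0893]
tool_rot: [0.628, 0.778, 0.013, -0.019]
ft_force: [-4.1, 19.3, 15.5]
grip_width: 0.0005
t 12.12 loc mm [12.689 26.581] z 0.0893 yaw-rel deg 119.7 F warmer [-9.7, 17.1] 15.5 grip 0.0005 tilt [-0.013  0.044 -0.999]
q by yaw 0.3 tool-frame offset x,y [16.793 24.199] units to (15.5,26): [-0.032  0.045] turn fix [-0.046  0.003] Mz -0.14
M [ 3.01   0.71  -0.144] F [-4.064 19.263 15.457] off [20.107 21.524]
```

```bash
python3 -m crank '-0.5 0 0 0.3 0 0 1; 0 0 0 0.2 0 -0.6 1; 0 0 0 0 0 -0.9 1; 0 0 0 -0.4 -0.9 -0.9 1; 0 0 0 -0.5 -0.9 -0.5 1'; python3 -m crank '0 0 0 -0.6 -1 0 1; 0 0 0 -0.6 -1 0 1;0 0 0 -0.6 -1 0 1;0 0 0 -0.6 -1 0 1;0 0 0 -0.6 -1 0 1'; python3 -m crank '0 0 0 -0.6 -1 0 1; 0 0 0 -0.6 -1 0 1;0 0 0 -0.6 -0.6 0 1'
python3 - <<'E'
from h import *
p=cam("top","top6.png"); a=p["img"][:,:,::-1]; cv2.imwrite('pics/top6c.png',cv2.resize(a[100:245,210:355],None,fx=4,fy=4,interpolation=cv2.INTER_CUBIC))
p=cam("side","side6.png")
E
```

```text
time: 12.75
position: [0.4692, -0.4178, 0.2029]
tool_rot: [0.625, 0.78, 0.03, -0.006]
ft_force: [0.1, -0.6, -0.2]
grip_width: 0.0003
time: 13.38
position: [0.2967, -0.5861, 0.1941]
tool_rot: [0.624, 0.781, 0.027, -0.001]
ft_force: [0.5, -0.0, -0.2]
grip_width: 0.0003
time: 13.75
position: [0.2062, -0.6836, 0.1873]
tool_rot: [0.625, 0.781, 0.026, -0.001]
ft_force: [-0.0, 0.4, -0.8]
grip_width: 0.0002
```

View pics/top6c.png

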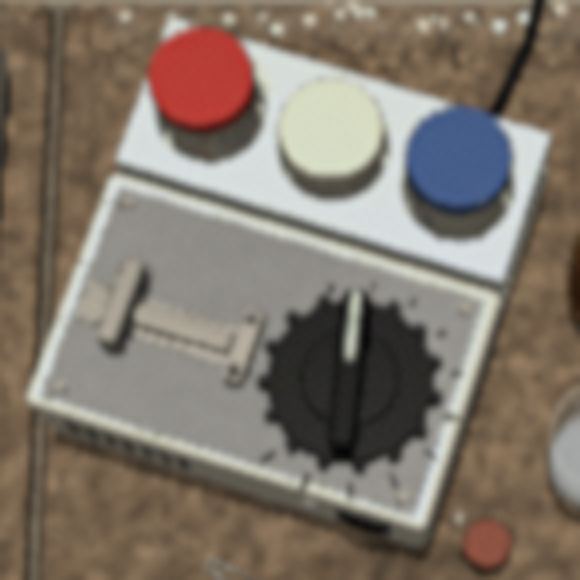

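View pics/side6.png

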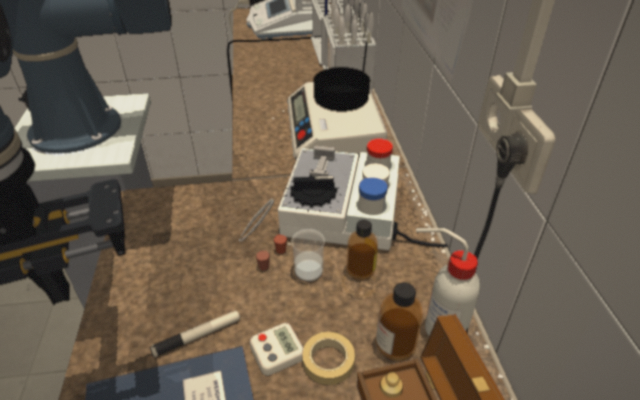

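```bash
cat > ang.py <<'E'
from go import *
# bar axis by segmentation: usage ang.py endx endy tailx taily (full-res px, top cam)
import sys
p=cam("top"); a=[float(x) for x in sys.argv[1:]]
e=atz(p,a[:2],.105);t=atz(p,a[2:],.105); d=(e-t)[:2]
print("len",np.linalg.norm(d),"mid",loc((e+t)/2),"local angle",np.degrees(np.arctan2(d[1],d[0])-v[2]))
E
python3 ang.py $(python3 -c "print(210+355/4,100+291/4,210+343/4,100+455/4)"); python3 ang.py $(python3 -c "print(210+335/4,100+289/4,210+366/4,100+455/4)")
python3 - <<'E'
import cv2,numpy as np
o=[cv2.resize(cv2.imread(f'pics/top{k}.png')[165:225,268:328],None,fx=6.5,fy=6.5,interpolation=cv2.INTER_CUBIC) for k in (0,6)]
cv2.imwrite('pics/cmp6.png',np.clip(np.hstack(o).astype(float)*1.5,0,255))
E
```

```text
len 0.07292391861464464 mid [-3.76  -0.559] local angle 14.035529719370725
len 0.07500088128381772 mid [-3.162 -0.954] local angle 28.383630831144266[ WARN:0@0.062] global loadsave.cpp:1063 imwrite_ Unsupported depth image for selected encoder is fallbacked to CV_8U.
```

View pics/cmp6.png

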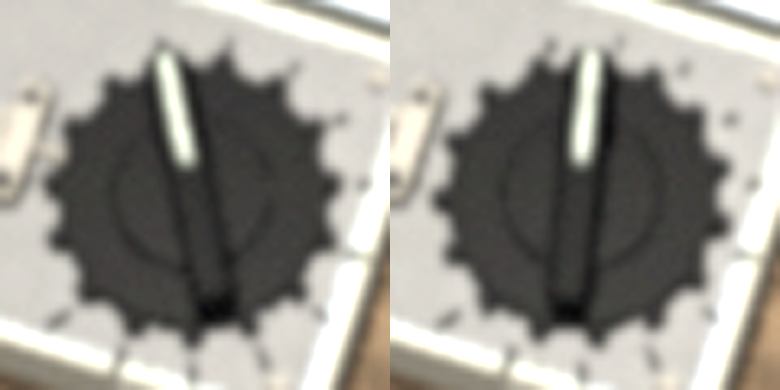

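```bash
python3 -m crank '0 0 0 0 0 0 1; 0 0 0 0 0 0 1; 0 0 0 0 0 0 1; 0 0 0 0 0 0 1' >/dev/null
python3 - <<'E'
from h import *
p=cam("top","top7.png")
ims=[cv2.imread(f'pics/top{k}.png')[160:230,262:332] for k in (0,6,7)]
for i in ims:
    # white line
    m=(i.min(2)>110)
    sub=m[8:42,18:42]; 
    n,l,s,c=cv2.connectedComponentsWithStats(sub.astype('uint8'))
    for k in range(1,n):
        if s[k][4]>15:
            ys,xs=np.where(l==k); d=np.cov(xs,ys); w,vv=np.linalg.eigh(d); u=vv[:,1]; print(s[k],c[k],np.degrees(np.arctan2(u[0],-u[1])))
    g=i.astype(float)
cv2.imwrite('pics/cmp7.png',np.clip(np.hstack([cv2.resize(cv2.imread(f'pics/side{k}.png')[160:225,270:345],None,fx=5,fy=5,interpolation=cv2.INTER_CUBIC) for k in (0,6)]).astype(float)*1.5,0,255).astype('uint8'))
E
```

```text
[  0   0  24  22 214] [10.24766355  5.63551402] -86.41527469971176
[  0   0  24  22 216] [11.25925926  5.5462963 ] -77.9613820499173
[  0   0  24  22 216] [11.25925926  5.5462963 ] -77.9613820499173
```

View pics/cmp7.png

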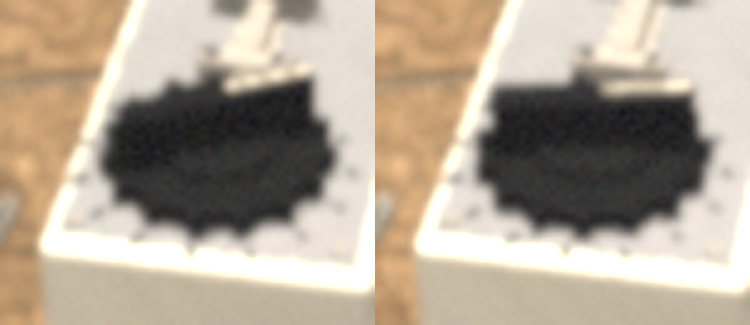

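```bash
cat > rot.py <<'E'
from h import *
import sys
def rotbetween(fa,fb,z=.090,rmax=.036):
    # rectify to a plane at height z round the axis, then find rotation by correlation
    from go import Wp
    p=cam("top")
    A=[cv2.imread(f).astype(np.float32).mean(2) for f in (fa,fb)]
    c=Wp(-3.2,-.5)
    n=200; s=2*.045/n
    def rect(im,th):
        g=(np.arange(n)-n/2+.5)*s; X,Y=np.meshgrid(g,g)
        Xr=np.cos(th)*X-np.sin(th)*Y; Yr=np.sin(th)*X+np.cos(th)*Y
        W=np.stack([c[0]+Xr,c[1]+Yr,np.full_like(X,z)],-1).reshape(-1,3)
        C=(W-np.array(p["xyz"]))@Rm(p); uv=C@np.array(p["camera_matrix"]).T; uv=uv[:,:2]/uv[:,2:]
        m=uv.reshape(n,n,2).astype(np.float32)
        return cv2.remap(im,m[...,0],m[...,1],cv2.INTER_CUBIC),np.hypot(X,Y)<rmax
    a,m=rect(A[0],0)
    best=[]
    for th in np.arange(-130,20,1.):
        b,_=rect(A[1],np.radians(th)); best.append((np.corrcoef(a[m],b[m])[0,1],th))
    best.sort(reverse=True); return best[:4]
for z,r in ((.105,.034),(.081,.044),(.09,.044)): print(z,rotbetween(sys.argv[1],sys.argv[2],z,r))
E
python3 rot.py pics/top0.png pics/top7.png
```

```text
0.105 [(np.float64(0.9719778283719348), np.float64(-16.0)), (np.float64(0.9674859445611178), np.float64(-15.0)), (np.float64(0.9576699111180517), np.float64(-17.0)), (np.float64(0.9451867817623101), np.float64(-14.0))]
0.081 [(np.float64(0.9403917515189311), np.float64(-15.0)), (np.float64(0.9367691454832293), np.float64(-14.0)), (np.float64(0.934156315178696), np.float64(-16.0)), (np.float64(0.9238582767010213), np.float64(-13.0))]
0.09 [(np.float64(0.960262059419896), np.float64(-16.0)), (np.float64(0.9593657529263098), np.float64(-15.0)), (np.float64(0.9509828659727448), np.float64(-17.0)), (np.float64(0.9487029843481972), np.float64(-14.0))]
```

Run:
```python
from go import *
p=cam("top")
c=Wp(-3.2,70)
def rect(f,z=.096,n=240,w=.12):
    im=cv2.imread(f); s=w/n; g=(np.arange(n)-n/2+.5)*s
    # image col -> local -y (left = +y), row -> local -x
    X,Y=np.meshgrid(-g,-g); LX,LY=Y,X
    P=c+LX[...,None]*D(v[2])+LY[...,None]*D(v[2]+np.pi/2)
    W=np.concatenate([P,np.full(P.shape[:2]+(1,),z)],-1).reshape(-1,3)
    C=(W-np.array(p["xyz"]))@Rm(p); uv=C@np.array(p["camera_matrix"]).T; uv=(uv[:,:2]/uv[:,2:]).reshape(n,n,2).astype(np.float32)
    return cv2.remap(im,uv[...,0],uv[...,1],cv2.INTER_CUBIC)
a,b=rect('pics/top0.png'),rect('pics/top7.png')
# ridge strip shift
A=a[85:155,10:130].astype(np.float32).mean(2)
t=a[75:160,38:85]
r=cv2.matchTemplate(b,t,cv2.TM_CCOEFF_NORMED); print(cv2.minMaxLoc(r),"from x=38; 0.5mm/px")
cv2.imwrite('pics/rect.png',cv2.resize(np.vstack([a,b])[:, :],None,fx=1.2,fy=1.2))
cv2.imwrite('pics/rect.png',cv2.resize(np.hstack([a,b]),None,fx=1.6,fy=1.6,interpolation=cv2.INTER_CUBIC))
```

```text
(-0.36365947127342224, 0.9874695539474487, (50, 43), (14, 75)) from x=38; 0.5mm/px
```

View pics/rect.png

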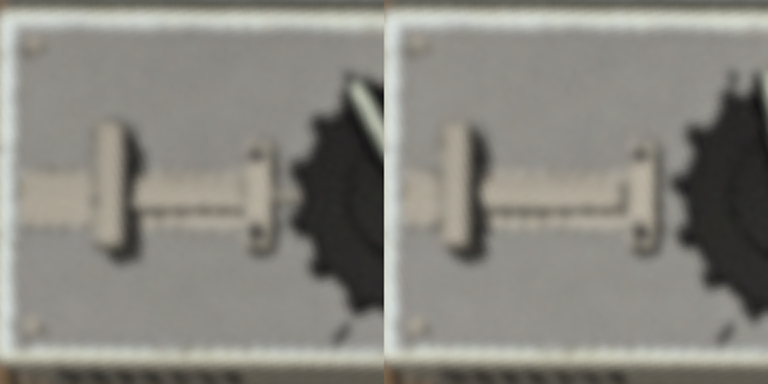

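```bash
python3 - <<'E'
from go import *
n=v[:2]+Wp(-3.2,-.5)-Wp(0,0); print(n)
s=open('go.py').read().replace("v=np.array([.575,-.3773,-.306])",f"v=np.array([{n[0]:.4f},{n[1]:.4f},-.306])"); open('go.py','w').write(s)
E
python3 go.py 20 40 0.15 104
```

```text
[ 0.572 -0.377]
t 14.7 loc mm [-208.017 -354.321] z 0.1874 yaw-rel deg 120.5 F warmer [1.2, -0.6] -0.4 grip 0.0005 tilt [ 0.032  0.045 -0.998]
turn units [ 0.414 -0.482  3.289] shift units (start axes) [5.564 9.858 1.55 ]
```

```bash
python3 -m crank '0.4 -0.5 0.5 0.6 1 -0.1 1; 0 0 0.5 0.6 1 0 1; 0 0 0.5 0.6 1 0 1; 0 0 0.5 0.6 1 0 1; 0 0 0.5 0.6 1 0 1' >/dev/null; python3 go.py 20 40 0.15 104;  python3 -m crank '0 0 0.5 0.6 1 0 1; 0 0 0.5 0.6 1 0 1; 0 0 0 0.6 1 0 1; 0 0 0 0.6 1 0 1'; python3 go.py 20 40 0.15 104
```

```text
t 15.32 loc mm [ -77.585 -161.491] z 0.194 yaw-rel deg 107.0 F warmer [0.7, -0.9] -0.3 grip 0.0001 tilt [ 0.007 -0.01  -1.   ]
turn units [0.082 0.114 0.604] shift units (start axes) [4.114 3.8   1.085]
time: 15.82
position: [0.5639, -0.4467, 0.195]
tool_rot: [0.742, 0.671, -0.001, 0.007]
ft_force: [-0.1, -0.6, -0.2]
grip_width: 0.0002
t 15.82 loc mm [ 58.542 -26.019] z 0.195 yaw-rel deg 101.8 F warmer [0.1, -0.6] -0.2 grip 0.0002 tilt [ 0.007 -0.011 -1.   ]
turn units [ 0.093  0.121 -0.446] shift units (start axes) [ 1.824 -0.616  1.1  ]
```

```bash
python3 -m crank '0 0.1 -0.4 0.8 -0.3 0 1; 0 0 0 0.8 -0.2 0 1; 0 0 0 0.2 0 0.3 1; 0 0 0 0 0 0.4 1; 0 0 0 0 0 0.3 1'>/dev/null; python3 go.py 20 35 0.095 104
```

```text
t 16.45 loc mm [27.222 42.459] z 0.1521 yaw-rel deg 104.1 F warmer [1.1, -0.8] 0.1 grip 0.0 tilt [ 0.012 -0.006 -1.   ]
turn units [0.142 0.063 0.019] shift units (start axes) [-0.129 -0.238  1.425]
```

```bash
python3 -m crank '0.1 0.1 0 -0.1 -0.2 0.4 1; 0 0 0 -0.1 -0.1 0.5 1; 0 0 0 0 0 0.4 1; 0 0 0 0 0 0.1 1'>/dev/null; python3 go.py 20 32 0.095 104; python3 dl.py
```

```text
t 16.95 loc mm [16.181 27.401] z 0.0892 yaw-rel deg 103.9 F warmer [0.2, -0.3] 0.3 grip 0.0004 tilt [ 0.     0.006 -1.   ]
turn units [-0.003 -0.064 -0.028] shift units (start axes) [ 0.09   0.12  -0.144]
t 16.95 loc mm [16.181 27.401] z 0.0892 yaw-rel deg 103.9 F warmer [0.2, -0.3] 0.3 grip 0.0004 tilt [ 0.     0.006 -1.   ]
q by yaw 16.1 tool-frame offset x,y [22.727 22.274] units to (15.5,26): [-0.181  0.093] turn fix [-0.006  0.   ] Mz 0.04
M [-0.048 -0.098  0.039] F [ 0.082 -0.323  0.252] off [23.684 21.254]
```

```bash
python3 -m crank '0 0 0 -0.05 0.1 -0.1 1'>/dev/null; python3 dl.py;for i in 1; do python3 -m crank '0 0 0 -0.1 0.03 -0.02 1'>/dev/null; python3 dl.py; python3 -m crank '0 0 0 -0.1 0 -0.04 1'>/dev/null; python3 dl.py; python3 -m crank '0 0 0 -0.1 0 -0.04 1'>/dev/null; python3 dl.py; done
```

```text
t 17.07 loc mm [20.109 26.382] z 0.0925 yaw-rel deg 103.8 F warmer [0.1, 0.3] -0.9 grip 0.0006 tilt [-0.001  0.007 -1.   ]
q by yaw 16.2 tool-frame offset x,y [20.808 25.834] units to (15.5,26): [-0.133  0.004] turn fix [-0.007  0.002] Mz 0.02
M [-0.068 -0.111  0.015] F [ 0.2    0.293 -0.877] off [27.123 19.099]
t 17.2 loc mm [23.101 23.111] z 0.0941 yaw-rel deg 103.8 F warmer [0.1, 2.2] -0.9 grip 0.0003 tilt [ 0.     0.007 -1.   ]
q by yaw 16.2 tool-frame offset x,y [16.917 27.957] units to (15.5,26): [-0.035 -0.049] turn fix [-0.007  0.   ] Mz -0.02
M [ 0.315 -0.312 -0.025] F [ 0.734  2.055 -0.893] off [28.99  15.078]
t 17.32 loc mm [23.27  22.013] z 0.0951 yaw-rel deg 103.8 F warmer [-0.1, 8.5] -6.2 grip 0.0004 tilt [-0.001  0.013 -1.   ]
q by yaw 16.2 tool-frame offset x,y [15.835 27.844] units to (15.5,26): [-0.008 -0.046] turn fix [-0.013  0.001] Mz -0.07
M [ 1.497 -0.635 -0.074] F [ 2.447  8.109 -6.177] off [28.82 13.98]
t 17.45 loc mm [23.084 22.052] z 0.0955 yaw-rel deg 103.7 F warmer [1.3, 9.2] -6.5 grip 0.0004 tilt [-0.001  0.022 -1.   ]
q by yaw 16.3 tool-frame offset x,y [15.942 27.659] units to (15.5,26): [-0.011 -0.041] turn fix [-0.021  0.003] Mz -0.01
M [ 1.401 -0.751 -0.007] F [ 4.01   8.34  -6.461] off [28.655 14.074]
```

```bash
python3 -m crank '-0.3 0 0.2 -0.2 0.1 0 1'>/dev/null; python3 dl.py
python3 - <<'E'
from h import *
p=cam("side"); a=p["img"][:,:,::-1]; cv2.imwrite('pics/side8.png',cv2.resize(np.clip(a[140:215,280:370].astype(float)*1.8+15,0,255).astype('uint8'),None,fx=8,fy=8,interpolation=cv2.INTER_CUBIC))
E
python3 dl.py
```

```text
t 17.57 loc mm [24.443 21.743] z 0.0949 yaw-rel deg 102.7 F warmer [-9.7, 15.1] 11.0 grip 0.0004 tilt [ 0.017  0.035 -0.999]
q by yaw 17.3 tool-frame offset x,y [15.836 28.626] units to (15.5,26): [-0.008 -0.066] turn fix [-0.037 -0.014] Mz -0.1
M [ 2.945  0.89  -0.098] F [-4.721 17.328 11.002] off [29.858 13.369]
t 17.62 loc mm [24.461 21.776] z 0.095 yaw-rel deg 102.6 F warmer [-4.8, 14.2] 4.9 grip 0.0008 tilt [ 0.019  0.036 -0.999]
q by yaw 17.4 tool-frame offset x,y [15.912 28.625] units to (15.5,26): [-0.01  -0.066] turn fix [-0.038 -0.016] Mz -0.07
M [ 2.535  0.17  -0.075] F [-0.334 14.989  4.945] off [29.885 13.396]
```

View pics/side8.png

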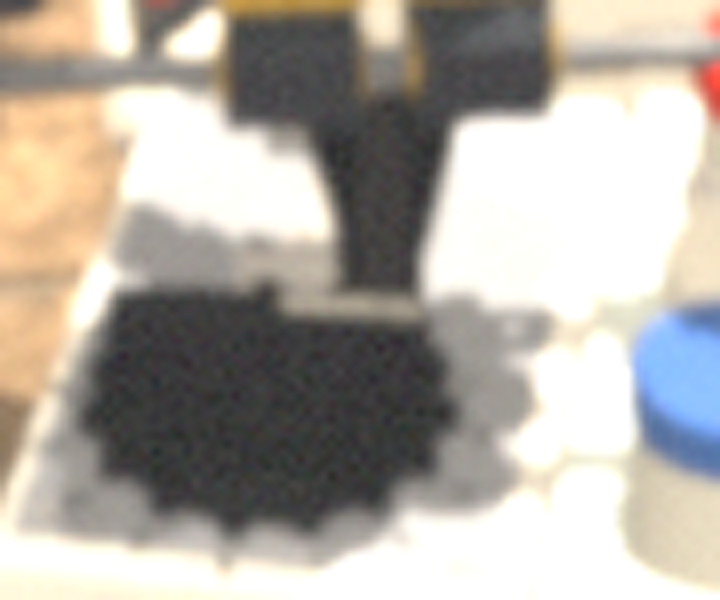

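```bash
cat > sl.py <<'E'
from go import *
p=cam("side")
def W3(x,y,z): return np.append(Wp(x,y),z)
for a in (30,18,14,10,6,2,-2,-6,-18,-30,-42,-54,-66):
    r=np.radians(a); e=(proj(p,W3(34*np.cos(r),34*np.sin(r),.105))-[280,140])*8; c=(proj(p,W3(8*np.cos(r),8*np.sin(r),.105))-[280,140])*8
    print(a,"end",e.round(0),"inner",c.round(0),"slope",round((e-c)[1]/(e-c)[0],3))
E
python3 sl.py; python3 dl.py
```

```text
30 end [389. 274.] inner [275. 299.] slope -0.221
18 end [397. 293.] inner [276. 304.] slope -0.087
14 end [398. 300.] inner [277. 305.] slope -0.044
10 end [399. 307.] inner [277. 307.] slope -0.002
6 end [399. 313.] inner [277. 308.] slope 0.041
2 end [398. 320.] inner [276. 310.] slope 0.084
-2 end [396. 327.] inner [276. 311.] slope 0.128
-6 end [393. 333.] inner [275. 313.] slope 0.173
-18 end [381. 353.] inner [272. 317.] slope 0.323
-30 end [363. 370.] inner [268. 321.] slope 0.513
-42 end [338. 385.] inner [262. 325.] slope 0.789
-54 end [309. 396.] inner [255. 327.] slope 1.278
-66 end [277. 403.] inner [248. 329.] slope 2.575
t 17.68 loc mm [24.458 21.817] z 0.095 yaw-rel deg 102.7 F warmer [-4.8, 13.1] 4.8 grip 0.0004 tilt [ 0.018  0.035 -0.999]
q by yaw 17.3 tool-frame offset x,y [15.929 28.644] units to (15.5,26): [-0.011 -0.066] turn fix [-0.037 -0.015] Mz -0.03
M [ 2.38   0.157 -0.031] F [-0.645 13.915  4.778] off [29.894 13.436]
```

```bash
python3 -m crank '0.4 0.1 0 0.15 0 0 1'>/dev/null; python3 dl.py; python3 -m crank '0 0 0 0 0 0 1'>/dev/null
python3 - <<'E'
from h import *
p=cam("side"); a=p["img"][:,:,::-1]; cv2.imwrite('pics/side9.png',cv2.resize(np.clip(a[140:215,280:370].astype(float)*1.8+15,0,255).astype('uint8'),None,fx=8,fy=8,interpolation=cv2.INTER_CUBIC))
E
python3 dl.py
```

```text
t 17.8 loc mm [22.627 28.141] z 0.0961 yaw-rel deg 102.7 F warmer [0.3, 0.2] -0.3 grip 0.0003 tilt [-0.017  0.047 -0.999]
q by yaw 17.3 tool-frame offset x,y [22.494 28.248] units to (15.5,26): [-0.175 -0.056] turn fix [-0.046  0.021] Mz -0.03
M [-0.065 -0.122 -0.031] F [ 0.346  0.149 -0.279] off [30.054 20.017]
t 17.98 loc mm [23.582 27.737] z 0.0971 yaw-rel deg 102.7 F warmer [0.1, 0.2] -0.3 grip 0.0006 tilt [-0.015  0.045 -0.999]
q by yaw 17.3 tool-frame offset x,y [21.859 29.115] units to (15.5,26): [-0.159 -0.078] turn fix [-0.044  0.019] Mz -0.03
M [-0.066 -0.094 -0.031] F [ 0.173  0.193 -0.302] off [30.842 19.345]
```

View pics/side9.png

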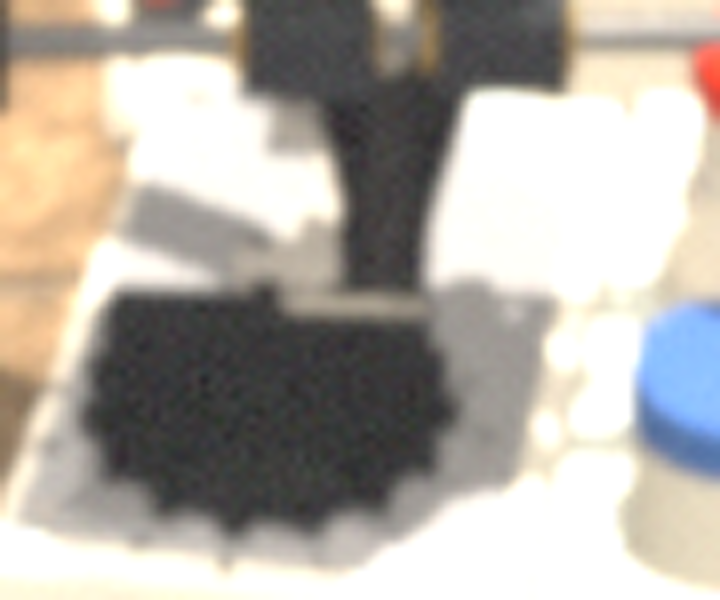

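```bash
python3 -m crank '-0.3 0 0.8 0 0.05 0.05 1; 0 0 0.7 0 0 0.05 1; 0 0 0 0 0 0 1'>/dev/null; python3 go.py 26 22 0.093 95; python3 dl.py
```

```text
t 18.35 loc mm [27.028 25.474] z 0.0948 yaw-rel deg 95.0 F warmer [-0.1, 0.8] 1.4 grip 0.0007 tilt [ 0.016  0.036 -0.999]
turn units [ 0.088 -0.443  0.003] shift units (start axes) [-0.086 -0.034  0.041]
t 18.35 loc mm [27.028 25.474] z 0.0948 yaw-rel deg 95.0 F warmer [-0.1, 0.8] 1.4 grip 0.0007 tilt [ 0.016  0.036 -0.999]
q by yaw 25.0 tool-frame offset x,y [23.01  29.154] units to (15.5,26): [-0.188 -0.079] turn fix [-0.039 -0.008] Mz -0.02
M [-0.053 -0.002 -0.022] F [0.167 0.813 1.411] off [33.446 16.149]
```

```bash
python3 -m crank '0.1 -0.4 0 -0.05 0 0.04 1'>/dev/null; python3 dl.py|sed -n 1,2p; for i in 1; do python3 -m crank '0 0 0 -0.08 0 0 1'>/dev/null; python3 dl.py|sed -n 1,2p;  python3 -m crank '0 0 0 -0.08 0 0 1'>/dev/null; python3 dl.py|sed -n 1,2p;  python3 -m crank '0 0 0 -0.08 0 0 1'>/dev/null; python3 dl.py|sed -n 1,2p; done;  python3 - <<'E'
from h import *
p=cam("side"); a=p["img"][:,:,::-1]; cv2.imwrite('pics/side10.png',cv2.resize(np.clip(a[140:215,280:370].astype(float)*1.8+15,0,255).astype('uint8'),None,fx=8,fy=8,interpolation=cv2.INTER_CUBIC))
E
```

```text
t 18.48 loc mm [27.574 21.995] z 0.0937 yaw-rel deg 95.0 F warmer [-1.0, -0.3] 0.3 grip 0.0 tilt [ 0.001  0.001 -1.   ]
q by yaw 25.0 tool-frame offset x,y [19.503 29.389] units to (15.5,26): [-0.1   -0.085] turn fix [-0.002 -0.   ] Mz 0.05
t 18.6 loc mm [27.61 21.45] z 0.0936 yaw-rel deg 95.0 F warmer [1.1, 11.4] 1.9 grip 0.0007 tilt [ 0.002  0.007 -1.   ]
q by yaw 25.0 tool-frame offset x,y [18.954 29.379] units to (15.5,26): [-0.086 -0.084] turn fix [-0.007 -0.   ] Mz 0.01
t 18.73 loc mm [27.616 21.642] z 0.0936 yaw-rel deg 95.0 F warmer [0.8, 8.3] 2.9 grip 0.0003 tilt [ 0.003  0.014 -1.   ]
q by yaw 25.0 tool-frame offset x,y [19.147 29.401] units to (15.5,26): [-0.091 -0.085] turn fix [-0.014  0.   ] Mz 0.01
t 18.85 loc mm [27.613 21.684] z 0.0937 yaw-rel deg 95.0 F warmer [-0.2, 7.1] 2.4 grip 0.0002 tilt [ 0.004  0.02  -1.   ]
q by yaw 25.0 tool-frame offset x,y [19.181 29.407] units to (15.5,26): [-0.092 -0.085] turn fix [-0.021  0.   ] Mz -0.03
```

View pics/side10.png

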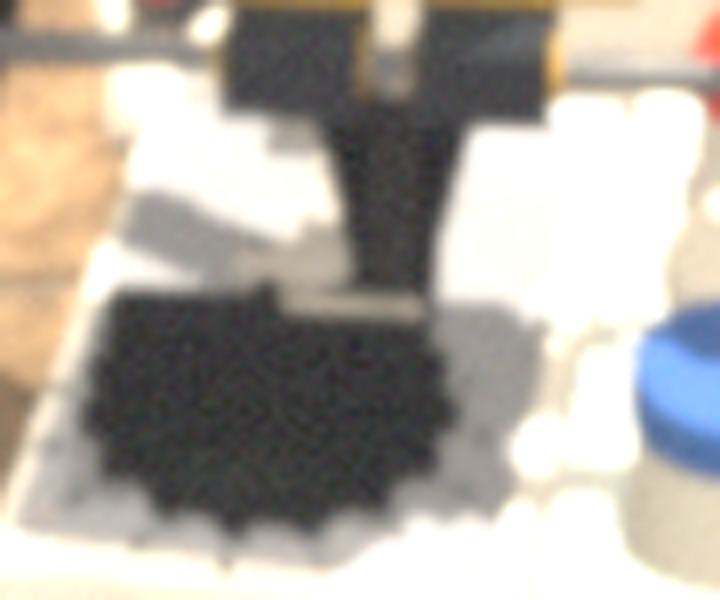

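```bash
python3 -m crank '0 -0.2 0 -0.15 0 0 1'>/dev/null; python3 dl.py|sed -n 1,2p; python3 -m crank '0 -0.2 0 -0.2 0 0 1'>/dev/null; python3 dl.py|sed -n 1,2p;python3 -m crank '0 -0.2 0 -0.25 0 0 1'>/dev/null; python3 dl.py|sed -n 1,2p;   python3 - <<'E'
from h import *
p=cam("side"); a=p["img"][:,:,::-1]; cv2.imwrite('pics/side11.png',cv2.resize(np.clip(a[140:215,280:370].astype(float)*1.8+15,0,255).astype('uint8'),None,fx=8,fy=8,interpolation=cv2.INTER_CUBIC))
E
```

```text
t 19.02 loc mm [27.662 21.251] z 0.0937 yaw-rel deg 94.9 F warmer [1.1, 14.7] 3.5 grip 0.0007 tilt [ 0.002  0.015 -1.   ]
q by yaw 25.1 tool-frame offset x,y [18.788 29.391] units to (15.5,26): [-0.082 -0.085] turn fix [-0.015  0.001] Mz 0.01
t 19.15 loc mm [27.852 20.443] z 0.0936 yaw-rel deg 94.9 F warmer [1.5, 18.0] 5.3 grip 0.0005 tilt [ 0.001  0.011 -1.   ]
q by yaw 25.1 tool-frame offset x,y [18.003 29.488] units to (15.5,26): [-0.063 -0.087] turn fix [-0.011  0.002] Mz -0.09
t 19.27 loc mm [28.801 17.23 ] z 0.0935 yaw-rel deg 94.8 F warmer [3.0, 11.0] 2.1 grip 0.0006 tilt [-0.     0.005 -1.   ]
q by yaw 25.2 tool-frame offset x,y [14.734 30.155] units to (15.5,26): [ 0.019 -0.104] turn fix [-0.005  0.001] Mz -0.09
```

View pics/side11.png

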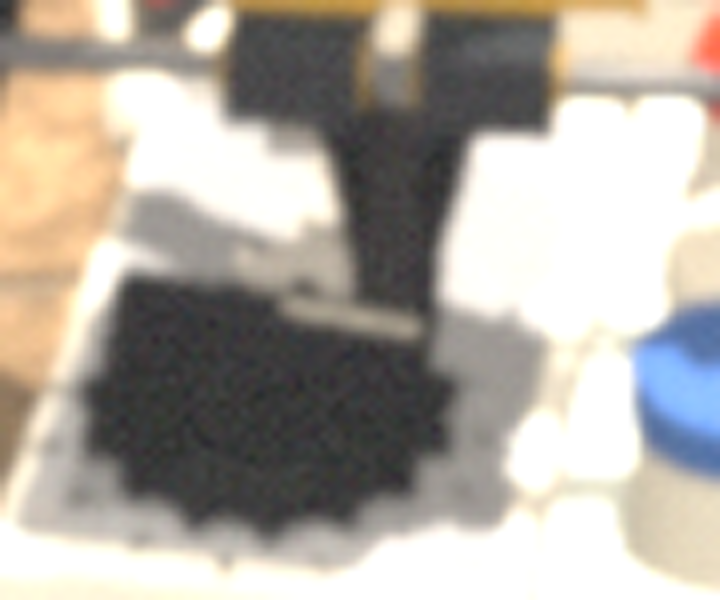

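```bash
python3 -m crank '0 -0.1 0 0.15 0 0 1; 0 0 1 0 0 0 1; 0 0 1 0 0 0 1'>/dev/null; python3 dl.py|sed -n 1,2p
cat > sp.py <<'E'
from h import *
import sys
p=cam("side"); a=p["img"][:,:,::-1]; cv2.imwrite(f'pics/side{sys.argv[1]}.png',cv2.resize(np.clip(a[140:215,280:370].astype(float)*1.8+15,0,255).astype('uint8'),None,fx=8,fy=8,interpolation=cv2.INTER_CUBIC))
E
python3 sp.py 12
```

```text
t 19.7 loc mm [29.126 20.322] z 0.0943 yaw-rel deg 84.8 F warmer [0.1, 0.1] 0.2 grip 0.0003 tilt [-0.002 -0.011 -1.   ]
q by yaw 35.2 tool-frame offset x,y [22.893 27.151] units to (15.5,26): [-0.185 -0.029] turn fix [ 0.011 -0.003] Mz 0.05
```

View pics/side12.png

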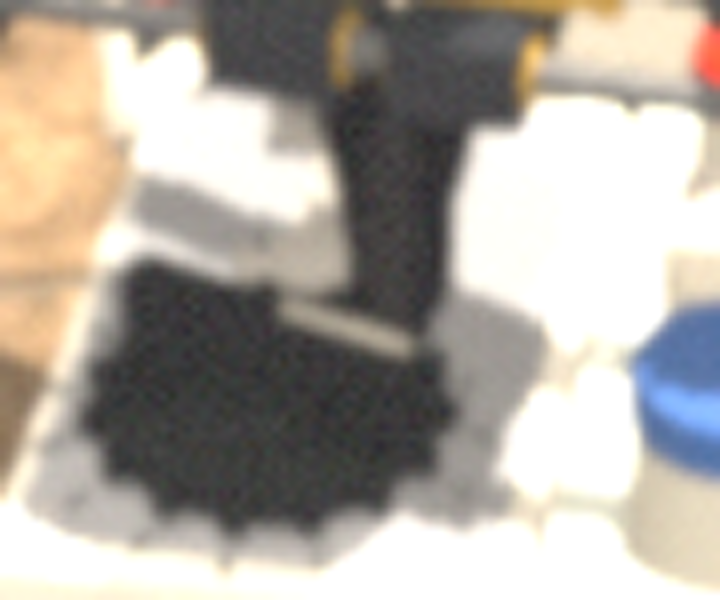

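```bash
python3 -m crank '0 0 1 0 0.1 0.02 1; 0 0 1 0 0.1 0.02 1; 0 0 0.8 0 0 0 1; 0 0 0 0 0 0 1'>/dev/null; python3 go.py 34.7 12.9 0.094 70
```

```text
t 20.25 loc mm [37.135 17.136] z 0.0934 yaw-rel deg 70.6 F warmer [-0.4, -1.4] -0.1 grip 0.0008 tilt [-0.001 -0.014 -1.   ]
turn units [0.084 0.131 0.111] shift units (start axes) [-0.12  -0.022 -0.015]
```

```bash
python3 -m crank '0.1 0 0 -0.12 -0.05 0 1'>/dev/null; python3 dl.py|sed -n 1,2p; python3 -m crank '0 -0.1 0 -0.12 0 0 1'>/dev/null; python3 dl.py|sed -n 1,2p;python3 -m crank '0 -0.2 0 -0.18 0 0 1'>/dev/null; python3 dl.py|sed -n 1,2p
```

```text
t 20.38 loc mm [33.483 13.152] z 0.0935 yaw-rel deg 70.7 F warmer [-0.2, -0.3] -0.9 grip 0.0006 tilt [-0.008 -0.008 -1.   ]
q by yaw 49.3 tool-frame offset x,y [23.492 27.243] units to (15.5,26): [-0.2   -0.031] turn fix [0.012 0.002] Mz -0.02
t 20.5 loc mm [32.302 10.032] z 0.0935 yaw-rel deg 70.6 F warmer [4.8, 10.0] 0.8 grip 0.0006 tilt [-0.011 -0.012 -1.   ]
q by yaw 49.4 tool-frame offset x,y [20.185 27.141] units to (15.5,26): [-0.117 -0.029] turn fix [0.016 0.002] Mz 0.09
t 20.62 loc mm [32.037  8.456] z 0.0935 yaw-rel deg 70.5 F warmer [7.7, 16.5] -1.1 grip 0.0005 tilt [-0.014 -0.018 -1.   ]
q by yaw 49.5 tool-frame offset x,y [18.687 27.362] units to (15.5,26): [-0.08  -0.034] turn fix [0.023 0.   ] Mz -0.11
```

```bash
python3 -m crank '0 0 0 -0.2 0 0 1'>/dev/null; python3 dl.py|sed -n 1,2p; python3 sp.py 13
```

```text
t 20.75 loc mm [31.789  5.726] z 0.0937 yaw-rel deg 70.4 F warmer [5.4, 8.0] -1.4 grip 0.0003 tilt [-0.007 -0.013 -1.   ]
q by yaw 49.6 tool-frame offset x,y [16.043 28.035] units to (15.5,26): [-0.014 -0.051] turn fix [ 0.015 -0.002] Mz 0.01
```

View pics/side13.png

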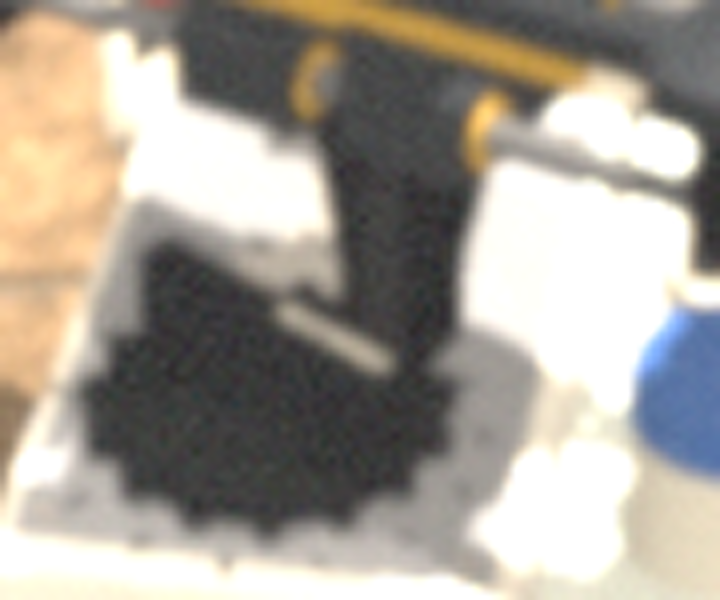

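```bash
python3 -m crank '0 0 0.3 -0.15 0 0 1'>/dev/null; python3 dl.py|sed -n 1,2p;  python3 -m crank '0 0 0 0.2 0 0 1; 0 0 1 0 0 0 1; 0 0 1 0 0 0 1;0 0 1 0 0 0 1;0 0 1 0 0 0 1' >/dev/null; python3 dl.py|sed -n 1,2p;python3 sp.py 14
```

```text
t 20.93 loc mm [30.927  1.866] z 0.0936 yaw-rel deg 68.9 F warmer [5.0, 11.9] -0.0 grip 0.0004 tilt [-0.004 -0.01  -1.   ]
q by yaw 51.1 tool-frame offset x,y [12.887 28.175] units to (15.5,26): [ 0.065 -0.054] turn fix [ 0.01  -0.003] Mz -0.12
t 21.55 loc mm [33.338  8.86 ] z 0.0936 yaw-rel deg 48.6 F warmer [-0.1, -0.6] 0.0 grip 0.0003 tilt [-0.007 -0.013 -1.   ]
q by yaw 71.4 tool-frame offset x,y [28.703 19.133] units to (15.5,26): [-0.33   0.172] turn fix [ 0.013 -0.008] Mz 0.04
```

View pics/side14.png

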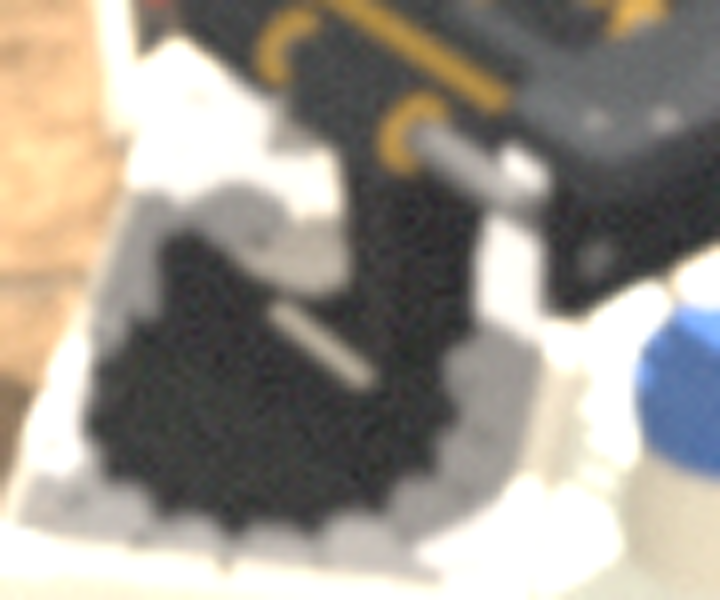

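```bash
python3 -m crank '0 0 0.1 -0.05 0.2 0 1; 0 0 0 -0.05 0.05 0 1; 0 0 0 0 0 0 1'>/dev/null; python3 go.py 36.9 -0.9 0.094 48;python3 dl.py|sed -n 2,2p
```

```text
t 21.98 loc mm [38.489 -2.281] z 0.0938 yaw-rel deg 48.1 F warmer [-0.0, -0.2] 0.3 grip 0.0004 tilt [-0.007 -0.014 -1.   ]
turn units [0.1   0.156 0.027] shift units (start axes) [-0.001 -0.053 -0.004]
q by yaw 71.9 tool-frame offset x,y [23.989 30.184] units to (15.5,26): [-0.212 -0.105] turn fix [ 0.014 -0.009] Mz 0.02
```

```bash
python3 -m crank '0.1 0 0 -0.12 -0.05 0 1'>/dev/null; python3 dl.py|sed -n 1,2p; python3 -m crank '0 -0.1 0 -0.16 0 0 1'>/dev/null; python3 dl.py|sed -n 1,2p;python3 -m crank '0 -0.2 0 -0.18 0 0 1'>/dev/null; python3 dl.py|sed -n 1,2p
```

```text
t 22.1 loc mm [34.824 -4.086] z 0.094 yaw-rel deg 48.1 F warmer [8.1, 6.3] -2.2 grip 0.0003 tilt [-0.009 -0.007 -1.   ]
q by yaw 71.9 tool-frame offset x,y [20.205 28.656] units to (15.5,26): [-0.118 -0.066] turn fix [ 0.011 -0.001] Mz -0.06
t 22.23 loc mm [34.399 -4.866] z 0.0941 yaw-rel deg 47.9 F warmer [12.7, 13.1] -3.6 grip 0.0005 tilt [-0.005 -0.007 -1.   ]
q by yaw 72.1 tool-frame offset x,y [19.44  28.793] units to (15.5,26): [-0.099 -0.07 ] turn fix [ 0.008 -0.003] Mz -0.14
t 22.35 loc mm [33.24  -6.815] z 0.094 yaw-rel deg 47.8 F warmer [8.0, 7.1] -3.9 grip 0.0006 tilt [-0.011 -0.013 -1.   ]
q by yaw 72.2 tool-frame offset x,y [17.271 29.207] units to (15.5,26): [-0.044 -0.08 ] turn fix [ 0.016 -0.006] Mz -0.0
```

```bash
python3 -m crank '0 0 0.3 -0.14 0 0 1'>/dev/null; python3 dl.py|sed -n 1,2p;  python3 sp.py 15
```

```text
t 22.48 loc mm [32.126 -8.857] z 0.0941 yaw-rel deg 46.3 F warmer [3.8, 3.1] -1.8 grip 0.0004 tilt [-0.005 -0.012 -1.   ]
q by yaw 73.7 tool-frame offset x,y [15.8   29.341] units to (15.5,26): [-0.007 -0.084] turn fix [ 0.01  -0.009] Mz -0.07
```

View pics/side15.png

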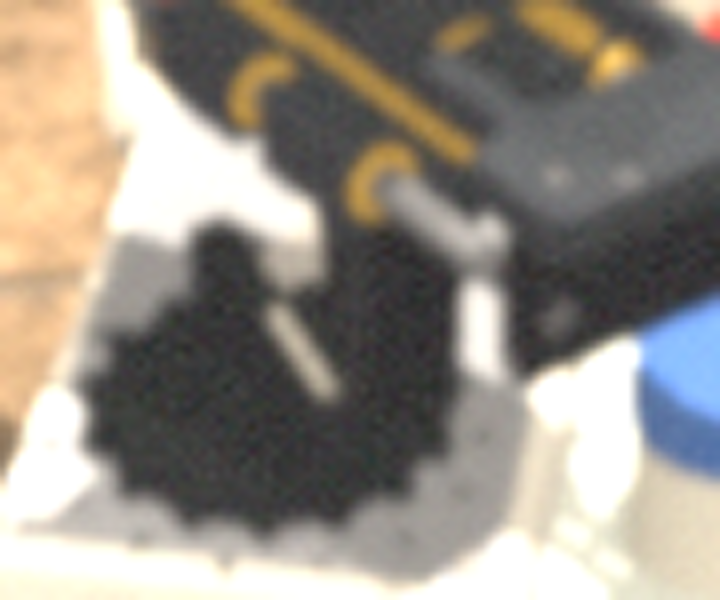

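```bash
python3 -m crank '0 0 0 -0.1 0 0 1'>/dev/null; python3 dl.py|sed -n 1,2p;  python3 sp.py 16
```

```text
t 22.65 loc mm [ 29.688 -11.469] z 0.0941 yaw-rel deg 46.2 F warmer [6.3, 5.8] -1.2 grip 0.0003 tilt [-0.003 -0.012 -1.   ]
q by yaw 73.8 tool-frame offset x,y [12.257 29.371] units to (15.5,26): [ 0.081 -0.084] turn fix [ 0.009 -0.009] Mz -0.08
```

View pics/side16.png

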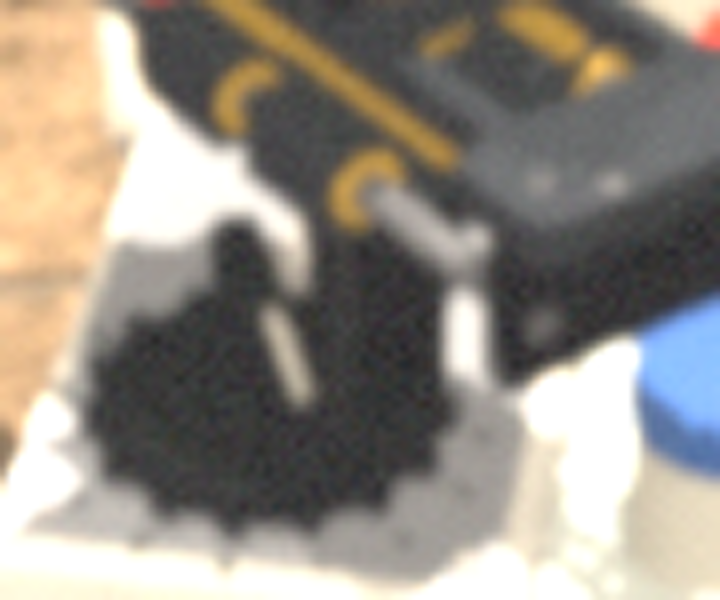

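```bash
python3 -m crank '0 0 0 0.25 0 0 1; 0 0 0 0.1 0 -0.5 1; 0 0 0 0 0 -0.9 1; 0 0 0 0 0 -0.9 1; 0 0 0 -0.5 0 -0.5 1' >/dev/null; python3 -m crank '0 0 0 -1 0.15 0 1; 0 0 0 -1 0.15 0 1;0 0 0 -1 0.15 0 1;0 0 0 -1 0.15 0 1;0 0 0 -1 0.15 0 1'; python3 -m crank '0 0 0 -1 0.15 0 1; 0 0 0 -1 0.15 0 1; 0 0 0 -1 0.15 0 1; 0 0 0 -1 0.15 0 1'
python3 - <<'E'
from h import *
p=cam("top","top17.png"); a=p["img"][:,:,::-1]; cv2.imwrite('pics/top17c.png',cv2.resize(a[100:245,210:355],None,fx=4,fy=4,interpolation=cv2.INTER_CUBIC))
cam("side","side17.png")
E
python3 rot.py pics/top0.png pics/top17.png
```

```text
time: 23.95
position: [0.3603, -0.5505, 0.211]
tool_rot: [0.968, 0.251, -0.012, -0.0]
ft_force: [-0.2, -0.5, -0.4]
grip_width: 0.0004
time: 24.45
position: [0.2189, -0.6502, 0.2125]
tool_rot: [0.968, 0.249, -0.014, -0.005]
ft_force: [-0.4, -0.3, -1.4]
grip_width: 0.0004
0.105 [(np.float64(0.6729645512711698), np.float64(-81.0)), (np.float64(0.6705415099347724), np.float64(-80.0)), (np.float64(0.663927898264621), np.float64(-82.0)), (np.float64(0.6581515323972945), np.float64(-79.0))]
0.081 [(np.float64(0.7743837329754204), np.float64(0.0)), (np.float64(0.7716233717361096), np.float64(-1.0)), (np.float64(0.771417956002887), np.float64(1.0)), (np.float64(0.7635045152733372), np.float64(-2.0))]
0.09 [(np.float64(0.7874092156633963), np.float64(-73.0)), (np.float64(0.7864992200826868), np.float64(-74.0)), (np.float64(0.7835969661896358), np.float64(-72.0)), (np.float64(0.780588216705004), np.float64(-75.0))]
```

View pics/top17c.png

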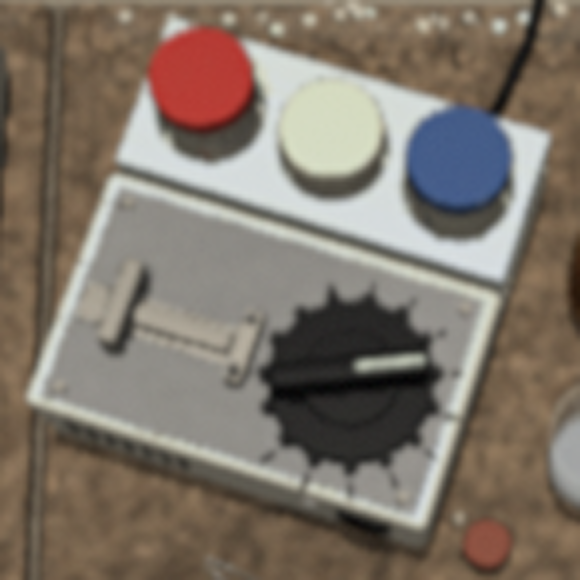

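```bash
python3 ang.py $(python3 -c "print(210+427/4,100+360/4,210+270/4,100+378/4)"); python3 go.py 0 140 0.19 90
```

```text
len 0.06822581587078942 mid [0.756 0.566] local angle -65.6364783538356
t 24.75 loc mm [-206.514 -321.921] z 0.2126 yaw-rel deg 46.5 F warmer [0.7, 0.4] 0.0 grip 0.0003 tilt [-0.029  0.002 -1.   ]
turn units [-0.275  0.197 -8.711] shift units (start axes) [11.937 -4.209  0.341]
```

Run:
```python
import cv2
a=cv2.imread('pics/side17.png'); cv2.imwrite('pics/s17a.png',cv2.resize(a[60:200,250:420],None,fx=4,fy=4,interpolation=cv2.INTER_CUBIC))
a=cv2.imread('pics/top17.png'); cv2.imwrite('pics/t17a.png',cv2.resize(a[90:230,60:240],None,fx=4,fy=4,interpolation=cv2.INTER_CUBIC))
```

```text
(no output)
```

View pics/s17a.png

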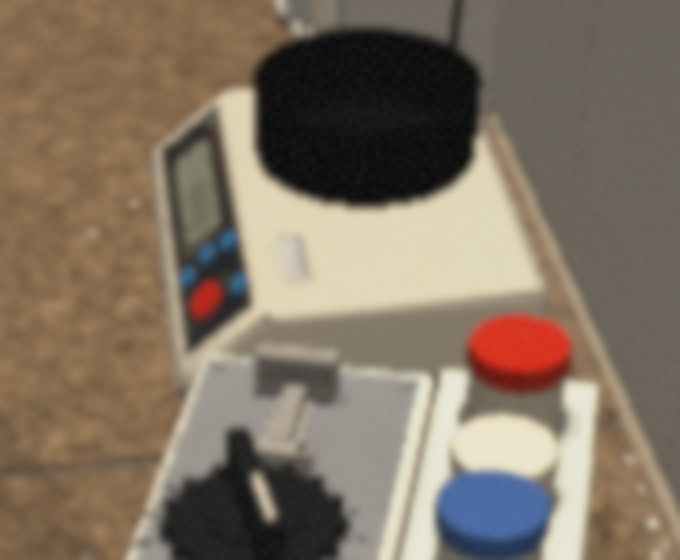

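View pics/t17a.png

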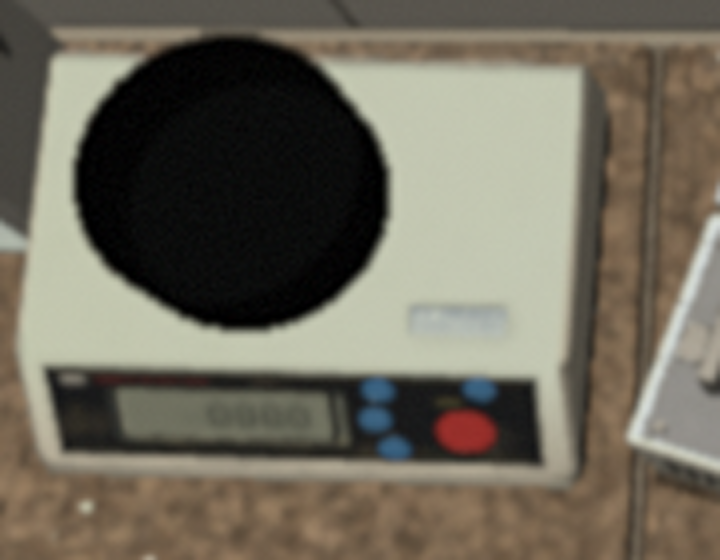

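Run:
```python
from go import *
T=cam("top");S=cam("side")
def tri(a,b):
    o1,d1=ray(T,a);o2,d2=ray(S,b); A=np.stack([d1,-d2],1); s=np.linalg.lstsq(A,o2-o1,rcond=None)[0]
    x,y=o1+d1*s[0],o2+d2*s[1]; return (x+y)/2,np.linalg.norm(x-y)
for n,t,s in (("back",(585,70),(545,285)),("front",(565,362),(262,318))):
    w,e=tri(np.array(t)/4+[60,90],np.array(s)/4+[250,60]); print(n,w,e,loc(w))
```

```text
back [ 0.689 -0.232  0.076] 0.006741778070260719 [113.019 216.196]
front [ 0.547 -0.228  0.068] 0.00037602514204697704 [-22.926 177.19 ]
```

```bash
python3 -m crank '-0.3 0.2 0 1 -0.35 0 1; 0 0 0 1 -0.35 0 1; 0 0 0 1 -0.35 0 1;0 0 0 1 -0.35 0 1;0 0 0 1 -0.35 0 1'>/dev/null; python3 -m crank '0 0 0 1 -0.35 0 1; 0 0 0 1 -0.35 0 1;0 0 0 1 -0.35 0 1;0 0 0 1 -0.35 0 1; 0 0 0 1 -0.35 0 1' ; python3 go.py 0 135 0.17 90
```

```text
time: 26.1
position: [0.5166, -0.314, 0.2093]
tool_rot: [0.966, 0.257, -0.002, 0.008]
ft_force: [-0.1, 0.3, -0.8]
grip_width: 0.0003
t 26.1 loc mm [-26.558  86.303] z 0.2093 yaw-rel deg 47.3 F warmer [-0.2, 0.3] -0.8 grip 0.0003 tilt [ 0.001 -0.017 -1.   ]
turn units [ 0.133  0.148 -8.529] shift units (start axes) [ 1.353 -0.351  0.968]
```

```bash
python3 -m crank '0 0 -1 0.5 -0.2 0 1; 0 0 -1 0 0 0 1; 0 0 -1 0 0 0 1; 0 0 -1 0 0 0 1; 0 0 -1 0 0 0 1'>/dev/null; python3 -m crank '0 0 -1 0 0 0 1; 0 0 -1 0 0 0 1; 0 0 -1 0 0 0 1; 0 0 -0.7 0 0 0 1; 0 0 0 0 0 0 1' ; python3 go.py 0 131 0.15 90
```

```text
time: 27.35
position: [0.536, -0.2784, 0.2108]
tool_rot: [0.786, 0.619, -0.005, 0.006]
ft_force: [-0.9, -0.2, -0.1]
grip_width: 0.0003
t 27.35 loc mm [-18.797 125.993] z 0.2108 yaw-rel deg 94.0 F warmer [-0.8, -0.5] -0.1 grip 0.0003 tilt [ 0.    -0.016 -1.   ]
turn units [0.051 0.178 0.793] shift units (start axes) [0.116 0.472 1.52 ]
```

```bash
python3 -m crank '0 0.2 0.7 0.15 0.3 0.5 1; 0 0 0 0 0.15 0.7 1; 0 0 0 0 0 0.6 1; 0 0 0 0 0 0.3 1; 0 0 0 0 0 0 1' >/dev/null; python3 go.py 0 130 0.089 90
```

```text
t 27.98 loc mm [  0.79  136.055] z 0.1264 yaw-rel deg 90.4 F warmer [0.5, -0.7] 0.1 grip 0.0004 tilt [ 0.008 -0.001 -1.   ]
turn units [ 0.086 -0.015  0.078] shift units (start axes) [-0.152 -0.028  0.935]
```

```bash
python3 -m crank '0 0 0 -0.1 0 0.4 1; 0 0 0 0 0 0.4 1; 0 0 0 0 0 0.1 1; 0 0 0 0 0 0 1' >/dev/null; python3 go.py 0 130 0.089 90; python3 sp.py 18
```

```text
t 28.48 loc mm [  2.263 131.328] z 0.0897 yaw-rel deg 90.4 F warmer [0.5, 0.1] -0.5 grip 0.0005 tilt [ 0.01  -0.003 -1.   ]
turn units [ 0.121 -0.001  0.072] shift units (start axes) [-0.033 -0.057  0.017]
```

View pics/side18.png

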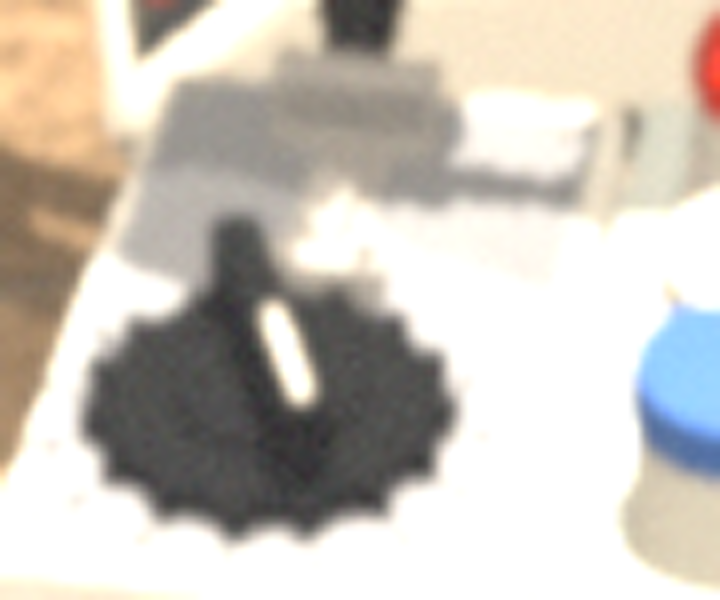

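```bash
python3 -m crank '0.1 0 0 -0.12 0 0 1; 0 0 0 -0.12 0 0.01 1' >/dev/null; python3 go.py; python3 -m crank '0 0 0 -0.12 0 0.01 1; 0 0 0 -0.12 0 0.01 1' >/dev/null; python3 go.py; python3 -m crank '0 0 0 -0.1 0 0.01 1' >/dev/null; python3 go.py
```

```text
t 28.77 loc mm [  2.609 121.818] z 0.0902 yaw-rel deg 90.4 F warmer [-0.3, 1.5] 1.1 grip 0.0003 tilt [ 0.002 -0.    -1.   ]
t 29.02 loc mm [  2.544 113.027] z 0.09 yaw-rel deg 90.3 F warmer [1.1, 11.1] 3.0 grip 0.0006 tilt [ 0.003  0.003 -1.   ]
t 29.15 loc mm [  2.581 112.878] z 0.09 yaw-rel deg 90.1 F warmer [1.4, 16.7] 5.8 grip 0.0005 tilt [ 0.006  0.01  -1.   ]
```

```bash
python3 -m crank '0 0 0 0.3 0 0 1; 0 0 0 0 0 -0.5 1; 0 0 0 0 0 -0.8 1; 0 0 0 0 0 -0.8 1' >/dev/null; python3 go.py
python3 - <<'E'
from h import *
p=cam("side","side19.png")
a=cv2.imread('pics/side0.png');b=cv2.imread('pics/side19.png');c=cv2.imread('pics/side17.png')
t=a[148:172,308:336]
for i in (b,c):
    r=cv2.matchTemplate(cv2.resize(i[120:200,280:360],None,fx=4,fy=4,interpolation=cv2.INTER_CUBIC),cv2.resize(t,None,fx=4,fy=4,interpolation=cv2.INTER_CUBIC),cv2.TM_CCOEFF_NORMED); m=cv2.minMaxLoc(r); print(m[1],np.array(m[3])/4+[280,120]-[308,148])
f=lambda i:np.clip(cv2.resize(i[140:215,275:350],None,fx=5,fy=5,interpolation=cv2.INTER_CUBIC).astype(float)*1.4,0,255).astype('uint8')
cv2.imwrite('pics/cmp19.png',np.hstack([f(a),f(b)]))
E
```

```text
t 29.65 loc mm [  0.892 123.961] z 0.1731 yaw-rel deg 90.2 F warmer [0.7, 0.0] -0.2 grip 0.0004 tilt [ 0.     0.011 -1.   ]
0.42035165429115295 [0.5 1. ]
0.9389322400093079 [ 1.   -3.75]
```

View pics/cmp19.png

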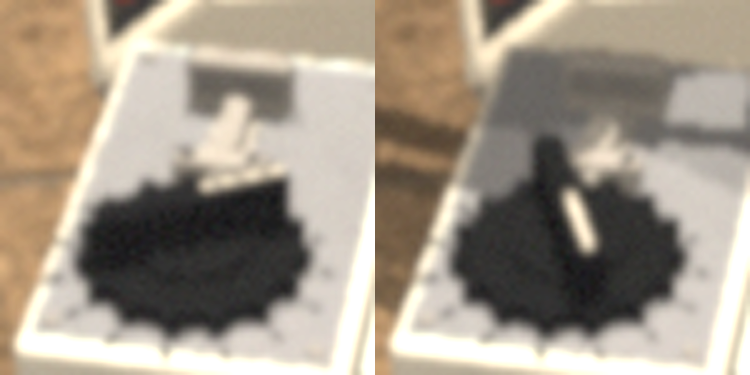

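```bash
python3 -m crank '0 0 0 -0.5 -0.4 -0.5 1; 0 0 0 -1 -0.45 -0.3 1; 0 0 0 -1 -0.45 0 1;0 0 0 -1 -0.45 0 1;0 0 0 -1 -0.45 0 1'>/dev/null; python3 -m crank '0 0 0 -1 -0.45 0 1; 0 0 0 -1 -0.45 0 1;0 0 0 -1 -0.45 0 1;0 0 0 -1 -0.45 0 1; 0 0 0 -1 -0.45 0 1';  python3 -m crank '0 0 0 -1 -0.45 0 1; 0 0 0 -1 -0.45 0 1;0 0 0 -1 -0.45 0 1'>/dev/null
cat > lk.py <<'E'
from go import *
import sys
p=cam("top",sys.argv[1]); cam("side","s_"+sys.argv[1])
c=Wp(0,70)
def rect(f,z=.096,n=480,w=.12):
    im=cv2.imread(f); s=w/n; g=(np.arange(n)-n/2+.5)*s
    X,Y=np.meshgrid(-g,-g); LX,LY=Y,X
    P=c+LX[...,None]*D(v[2])+LY[...,None]*D(v[2]+np.pi/2)
    W=np.concatenate([P,np.full(P.shape[:2]+(1,),z)],-1).reshape(-1,3)
    C=(W-np.array(p["xyz"]))@Rm(p); uv=C@np.array(p["camera_matrix"]).T; uv=(uv[:,:2]/uv[:,2:]).reshape(n,n,2).astype(np.float32)
    return cv2.remap(im,uv[...,0],uv[...,1],cv2.INTER_CUBIC)
a,b=rect('pics/top0.png'),rect('pics/'+sys.argv[1])
t=a[150:320,76:170]
r=cv2.matchTemplate(b,t,cv2.TM_CCOEFF_NORMED); m=cv2.minMaxLoc(r); print("score",m[1],"lock travel mm",(76-m[3][0])*.25, (m[3][1]-150)*.25)
cv2.imwrite('pics/rect_'+sys.argv[1],cv2.resize(np.hstack([a,b]),None,fx=.8,fy=.8,interpolation=cv2.INTER_AREA))
E
python3 lk.py top20.png; python3 go.py
```

```text
time: 30.95
position: [0.2674, -0.611, 0.2098]
tool_rot: [0.803, 0.596, 0.0, 0.007]
ft_force: [0.8, -0.3, -0.4]
grip_width: 0.0008
score 0.9994451403617859 lock travel mm 0.0 0.0
t 31.43 loc mm [-232.78  -401.404] z 0.2088 yaw-rel deg 90.4 F warmer [0.0, 1.0] 0.3 grip 0.0007 tilt [ 0.004 -0.016 -1.   ]
```

View pics/rect_top20.png

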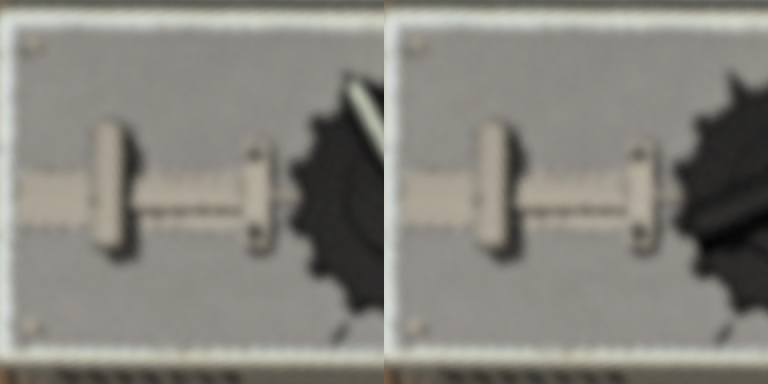

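View pics/top20.png

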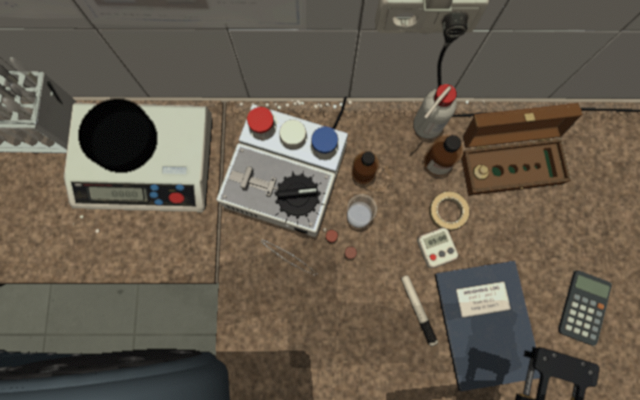

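Run:
```python
from h import *
a,b=[cv2.imread(f'pics/top{k}.png').astype(int) for k in (0,20)]
d=np.abs(a-b).max(2)[95:265,215:385]; n,l,s,c=cv2.connectedComponentsWithStats((d>35).astype('uint8'))
for k in range(1,n):
    if s[k][4]>3: print(s[k][:5]+np.array([215,95,0,0,0]))
print(robot.hand_in())
```

```text
[292 173  25  21 150]
[299 212   4   2   4]
the job is handed in; nothing more can be done
None
```

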